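Thread the terracotta beads on the firing rod and hang them on the kiln rack

TASK

Pick up the collared rod by its wooden handle, thread it through the three beads lying in the wooden trough, and keep pushing gently until the beads are packed together against the rod's collar and you feel the spring stop at the trough's end push back with about 10 N. Then lift the three beads off as one stack on the rod and hang the rod in the two notched uprights of the rack, beads between the uprights, and let go. The beads are brittle: do not touch them with the gripper or press the rod on them hard (18 N breaks them), and leave the other things on the bench alone.

Things in the scene. Friction and masses are not known exactly. Their poses are not given: they have to be found in the camera images.
- rod: Loose aluminium rod, 9 mm thick, about 55 g. Origin on its axis at the collar's front face, x to the tip. Collar (20 mm diameter) x -4 to 0 mm; shaft 0 to 121, then a cone to a 3 mm point at 143; neck (9 mm) -4 to -54; wooden handle -54 to -104. Starts level in the stand, axis 45 mm above the table, handle to the robot's right (-y), z up.
- rod_handle (a point): Centre of the wooden handle, a block 50 mm long (along the rod), 14 mm wide, 24 mm high; 79 mm behind the collar's front face and 4 mm below the rod's axis. Grip it here across its 14 mm width, firmly: the loaded rod sticks out on one side and weighs down the tip.
- rod_tip (a point): The point of the rod, on its axis, 143 mm ahead of the collar's front face.
- rod_mid (a point): Point on the rod's axis 36 mm ahead of the collar's front face (the middle of the packed stack).
- stand: Fixed dark wooden block 160 x 40 x 16 mm with two low wooden forks (tops about 53 mm above the table) in which the rod lies at the start; origin under its middle, x along the rod (tip to +x). The rod's point rod_mid starts over its middle.
- trough: Fixed wooden V-trough 140 mm long (along its x), 72 mm wide over all, V walls about 46 mm high; origin at table level under its middle. The beads lie in it with their hole axes 50 mm above the table, over its x axis; the rod enters at the -x end. Near the +x end stands a spring stop (see trough_end).
- trough_end (a point): Point on the bead axis at the trough's +x end. The spring stop here is a steel fork 66 mm high, open above, with an 18 mm slot: the rod's tip passes between its prongs and lifts out upward. Its place changes and is not measured: its face rests 38 to 64 mm ahead of the trough's middle. It yields up to 20 mm, at about 2.2 N per mm from zero. Beads start 12 mm or more short of it.
- bead1: Terracotta bead nearest the trough's -x end: tube 40 mm diameter, 24 mm long, hole 12.5 mm, about 40 g. Origin at its centre, x along its hole. Packed against the collar its centre is 12 mm ahead of the rod's origin. Loose in the trough; the gaps between beads are 3 to 13 mm.
- bead2: The middle bead, same size; packed it is centred 36 mm ahead of the rod's origin.
- bead3: The bead nearest the stop, same size; packed it is centred 60 mm ahead of the rod's origin.
- rack: Fixed rack: terracotta base 150 x 48 x 12 mm, two steel uprights 10 mm thick with upward-open 45-degree V notches (mouth 24 mm wide, tips 72 mm above the table). Origin at table level under its middle, x along the notches. Inner faces 48 mm either side of the middle. A hung rod's axis is 60 mm up, its neck in one upright, shaft in the other, rod_mid over the rack's middle.
- saucers: Bystander: stack of terracotta saucers, 130 mm across, 37 mm high.
- cup: Bystander: terracotta cup, 72 mm across, 80 mm high.
- rib: Bystander: flat wooden rib 90 x 45 x 6 mm, lying on the table.
- spare_ring: Bystander: terracotta ring lying flat, 68 mm across, hole 28 mm, 18 mm high.
- brush: Bystander: brush lying on the table.
- glaze: Bystander: closed white jar, 70 mm across, 100 mm high.
Mind the look-alikes: they are no part of the job. Leave any pink or red look-alike of the rack alone.

How it is judged (in metres and radians):
On the way, in this order (a step that is already met when the one before it is completed fails the run):
1. the rod passes through all three beads (y of bead1 in the frame of rod between -0.005 and 0.005 m and z of bead1 in the frame of rod between -0.005 and 0.005 m and x of bead1 in the frame of rod between 0.006 and 0.13 m and y of bead2 in the frame of rod between -0.005 and 0.005 m and z of bead2 in the frame of rod between -0.005 and 0.005 m and x of bead2 in the frame of rod between 0.006 and 0.13 m and y of bead3 in the frame of rod between -0.005 and 0.005 m and z of bead3 in the frame of rod between -0.005 and 0.005 m and x of bead3 in the frame of rod between 0.006 and 0.12 m), for 0.05 s.
2. the beads are packed against the collar and pressed home on the spring stop with at least 6 N (y of bead1 in the frame of rod between -0.005 and 0.005 m and z of bead1 in the frame of rod between -0.005 and 0.005 m and x of bead1 in the frame of rod between 0.006 and 0.018 m and y of bead2 in the frame of rod between -0.005 and 0.005 m and z of bead2 in the frame of rod between -0.005 and 0.005 m and x of bead2 in the frame of rod between 0.006 and 0.043 m and y of bead3 in the frame of rod between -0.005 and 0.005 m and z of bead3 in the frame of rod between -0.005 and 0.005 m and x of bead3 in the frame of rod between 0.006 and 0.068 m and contact force between rod and bead1 above 6 N), for 0.2 s.
3. the three beads hang on the rod clear of the trough (centres above 85 mm) (y of bead1 in the frame of rod between -0.005 and 0.005 m and z of bead1 in the frame of rod between -0.005 and 0.005 m and x of bead1 in the frame of rod between 0.006 and 0.03 m and y of bead2 in the frame of rod between -0.005 and 0.005 m and z of bead2 in the frame of rod between -0.005 and 0.005 m and x of bead2 in the frame of rod between 0.006 and 0.055 m and y of bead3 in the frame of rod between -0.005 and 0.005 m and z of bead3 in the frame of rod between -0.005 and 0.005 m and x of bead3 in the frame of rod between 0.006 and 0.08 m and height (world z) of each of bead1, bead2, bead3 above 0.085 m), for 0.2 s.
At the end, for the whole second after the job is handed in: Rod at rest in both rack notches, released: rod_mid within 12 mm of the rack's middle along and 4 mm across, axis 55 to 65 mm high, within 0.06 rad of the rack's line; beads on the rod between the uprights, centres at most 30, 55 and 80 mm ahead of the collar's front, all below 20 mm/s (x of rod_mid in the frame of rack between -0.012 and 0.012 m and y of rod_mid in the frame of rack between -0.004 and 0.004 m and z of rod_mid in the frame of rack between 0.055 and 0.065 m and angle between the x axis of rod and the x axis of rack, either way round below 0.06 rad and x of bead1 in the frame of rack between -0.04 and 0.04 m and x of bead2 in the frame of rack between -0.04 and 0.04 m and x of bead3 in the frame of rack between -0.04 and 0.04 m and y of bead1 in the frame of rod between -0.005 and 0.005 m and z of bead1 in the frame of rod between -0.005 and 0.005 m and x of bead1 in the frame of rod between 0.006 and 0.03 m and y of bead2 in the frame of rod between -0.005 and 0.005 m and z of bead2 in the frame of rod between -0.005 and 0.005 m and x of bead2 in the frame of rod between 0.006 and 0.055 m and y of bead3 in the frame of rod between -0.005 and 0.005 m and z of bead3 in the frame of rod between -0.005 and 0.005 m and x of bead3 in the frame of rod between 0.006 and 0.08 m and linear speed of each of rod, bead1, bead2, bead3 below 0.02 m/s); the robot touches nothing.
It fails at once if the rod presses a bead with more than 18 N (contact force between rod and bead1 above 18 N or contact force between rod and bead2 above 18 N or contact force between rod and bead3 above 18 N).
It fails at once if the gripper touches a bead (contact force between any of the fingers, the arm and bead1 above 0.5 N or contact force between any of the fingers, the arm and bead2 above 0.5 N or contact force between any of the fingers, the arm and bead3 above 0.5 N).
It fails at once if a bystander is moved more than 20 mm (distance of any of saucers, cup, rib, spare_ring, brush, glaze from where it was at the start of the episode above 0.02 m).
It also fails if it takes over 72 s, if anything falls off the work surface, if the arm or the gripper's body presses on something with over 40 N, if the wrist force passes 120 N, or if a joint passes its speed limit or range.

ROBOT

A 6-joint arm with a two-finger parallel gripper is mounted at the origin on the work surface. World frame = base frame: x ahead of the robot, y to its left, z up, the work surface at z = 0. Lengths are in mm, angles in rad, forces in N, time in s.
With the tool pointing down it reaches from about 350 to 975 mm from the base axis. Payload 7.1 kg.
Tool frame: the origin (TCP) lies between the finger pads; the fingertips stand 8 mm ahead of it and the grasp point (between the pads) lies 11 mm behind it; x points along the fingers, y is the direction in which the jaws open and shut, and the axes are right-handed (so a half turn about x gives the same grasp; the last joint's range is limited). The gripper opens to 88 mm and grips with 3 to 60 N. Pads are 20 mm wide; open, the fingers measure 115 mm over their backs; the gripper's body (75 mm by 178 mm) begins 61 mm behind the grasp point.
Start: joints at [-1.17, 0.423, 1.63, -0, 1.089, -0.019], TCP at [254.751, -570.707, 230.675] pointing down, gripper open.
Joint ranges: [-3, 3], [-0.9, 2.11], [0.09, 2.58], [-1.31, 4.45], [0.11, 2.69], [-2.54, 2.54]. Speed limits (rad/s): [2.39, 2.39, 3.01, 3.14, 3.14, 3.14].

INTERFACE

Orientations are given as a rotation vector (axis times angle).
In Python, from workcell import ctrl gives the robot as it stands.
- The arm moves only by the tool apply_moves, never from a script. Its argument "increments" is a list of rows, each an object with "gripper": the opening in per cent of the stroke, from 0 (shut) to 100 (fully open); "delta_pos": the shift along the tool's x, y, z in cm, a list of three; "dr": the turn, a rotation vector about the tool's x, y, z in rad, a list of three. In form: [{"gripper": gripper, "delta_pos": [dx, dy, dz], "dr": [ax, ay, az]}, ...]. A call has exactly 5 rows; each row shifts and turns the commanded pose from where the row before left it, along the tool's axes as they then stand; what a row does not reach is not made up. A row lasts 1/12 s, in which the tool goes at most 41.7 mm and 7.16 degrees, less where a joint would pass 70% of its speed; a pose out of reach is approached as far as the arm can. A call with a gripper value outside its range is refused whole. The fingers move at their own pace and stop on an object; the grip force is fixed at half the most. Time passes only in rows, so rows that do not move let the fingers close, or fill a call up. It gives the time, the measured TCP pose, the force and the opening at its end, in the units of the state.
- ctrl.get_obs(): the state, without advancing time (a new reading comes with each control period).
- ctrl.get_image(name): name is "side" or "top" or "wrist"; returns a dict with "img" (420x560x3 uint8, red, green, blue), "range_z" (420x560 float32, mm along the optical axis (not along the pixel's ray), 0 where there is no reading), "mtx" (3x3 intrinsics, pixels), "rvec" (rotation vector, rad) and "tvec" (3), from world to camera coordinates, as OpenCV has them. Camera axes: x right, y down, z forward; pixel columns grow to the right and rows downward; lengths in mm; the calibration is good to about 2 mm. A picture is of the moment at which its call begins.
- ctrl.close_job(): hands the job in, once; it reports no verdict.
The state is a dict: "t": time; "qpos": joint angles; "qvel": joint speeds; "joint_torque": joint torques, N m; "ee_pos": TCP position; "orientation": TCP orientation; "ft_force": force on the tool from outside, world axes, zero at the start; "moment": the same for the moment, N m; "width": finger opening in mm.
Only numpy, scipy, OpenCV 4.12 (cv2) and the standard library are available. Lean on these libraries where they do the work, as an engineer would, in place of code of your own. Each camera call takes 0.05 s, during which the arm holds its last target. There are 200 camera calls.

## Working session

There is one attempt and no reset: what is moved stays moved. The work goes in short steps, Python scripts to look and compute and a tool call to move; the robot and the scene stay as the last step left them, time stands still between calls to the robot, and variables do not carry over. Pictures are saved under pics/ and viewed, about 8 in all and at most 12, crops included, and the job is handed in when it is done.

Besides the shell and the picture viewer there is one more tool, called after ">>>" as name(argument=value, ...), one argument or row to a line, values as JSON. apply_moves: Moves the arm, as the interface text tells. Its arguments: {"type":"object","properties":{"increments":{"type":"array","items":{"type":"object","properties":{"gripper":{"type":"number"},"delta_pos":{"type":"array","items":{"type":"number"}},"dr":{"type":"array","items":{"type":"number"}}}}}},"required":["increments"]}

```bash
mkdir -p pics; cat > h.py <<'E'
import numpy as np, cv2, pickle
from scipy.spatial.transform import Rotation as R
from workcell import ctrl
def shot(name,tag):
    d=ctrl.get_image(name); pickle.dump(d,open(f'pics/{tag}.pkl','wb')); return d
def load(tag): return pickle.load(open(f'pics/{tag}.pkl','rb'))
def save(img,tag): cv2.imwrite(f'pics/{tag}.png',img[:,:,::-1])
def px2w(d,u,v,z=None):
    K=d['mtx'];Rm=cv2.Rodrigues(np.array(d['rvec'],float))[0];t=np.array(d['tvec'],float).ravel()
    ray=np.linalg.inv(K)@[u,v,1]
    if z is None:
        p=ray*d['range_z'][int(round(v)),int(round(u))]; return Rm.T@(p-t)
    c=-Rm.T@t; r=Rm.T@ray; return c+r*(z-c[2])/r[2]
def cloud(d):
    K=d['mtx'];Rm=cv2.Rodrigues(np.array(d['rvec'],float))[0];t=np.array(d['tvec'],float).ravel()
    v,u=np.mgrid[0:420,0:560]; z=d['range_z']
    p=np.stack([(u-K[0,2])/K[0,0]*z,(v-K[1,2])/K[1,1]*z,z],-1)
    return (p-t)@Rm
def w2px(d,P):
    return cv2.projectPoints(np.array(P,float).reshape(-1,3),np.array(d['rvec'],float),np.array(d['tvec'],float),d['mtx'],None)[0].reshape(-1,2)
def st():
    o=ctrl.get_obs(); M=R.from_rotvec(o['orientation']).as_matrix()
    print('t',o['t'],'pos',np.round(o['ee_pos'],1),'F',np.round(o['ft_force'],2),'w',o['width']);print(np.round(M,3)); return o,M
E
python3 - <<'E'
from h import *
a=shot('top','top0');b=shot('side','side0')
save(cv2.resize(a['img'],(800,600)),'top0');save(cv2.resize(b['img'],(800,600)),'side0')
st()
for d in(a,b):
    Rm=cv2.Rodrigues(np.array(d['rvec'],float))[0];print(-Rm.T@np.ravel(d['tvec']),Rm[2])
E
```

```text
t 0.1 pos [ 254.6 -570.3  230. ] F [-0.4   0.26 -0.61] w 87.7111838884509
[[-0.001  0.408 -0.913]
 [ 0.001 -0.913 -0.408]
 [-1.    -0.001 -0.   ]]
[ 410.46303557   -4.54613872 1053.08820309] [ 0.04970013 -0.01009336 -0.99871318]
[373.98440216 792.17142451 993.81847379] [ 0.08422443 -0.65567488 -0.75033106]
```

View pics/top0.png

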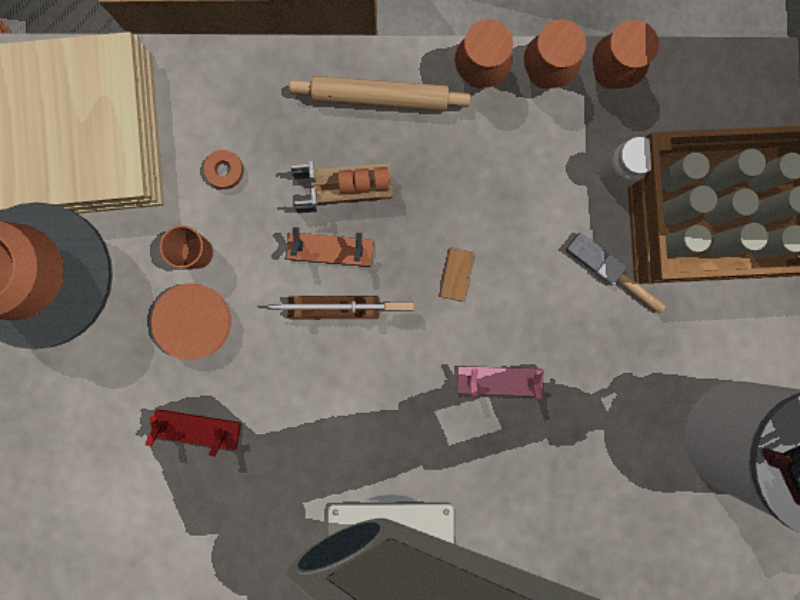

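View pics/side0.png

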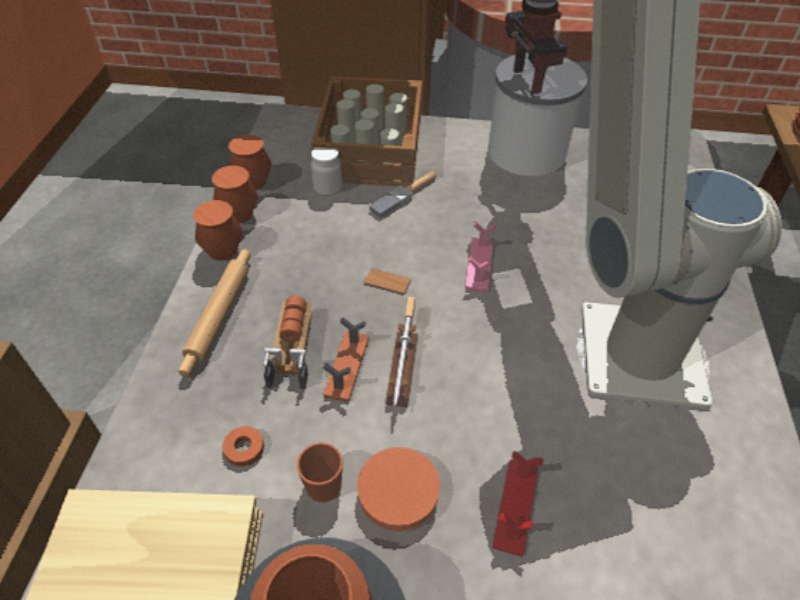

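The top view shows the rod in its stand at (340,307), tip left (+y), handle at (400,307). The trough with three beads is at (350,183), with its fork at (303,187). There are three rack candidates: terracotta (330,250), pink (500,382) and red (195,430). The terracotta one with steel uprights matches the description. The rolling pin (380,93) and the brush (620,270) are not the rod.

```bash
python3 - <<'E'
from h import *
d=load('top0'); save(cv2.resize(d['img'][105:231,175:308],None,fx=5.5,fy=4.7,interpolation=cv2.INTER_CUBIC)[:600],'crop0')
W=cloud(d); rng=d['range_z']>0
def box(u0,u1,v0,v1,z0,z1):
    m=np.zeros((420,560),bool); m[v0:v1,u0:u1]=1
    m&=rng&(W[...,2]>z0)&(W[...,2]<z1); return W[m]
def fit(n,P):
    c=P.mean(0);print(n,len(P),np.round(c,1),'min',np.round(P.min(0),1),'max',np.round(P.max(0),1))
    if len(P)>5: l=cv2.fitLine(P[:,:2].astype(np.float32),cv2.DIST_HUBER,0,.01,.01).ravel(); print('   line',np.round(l,3), 'ang',np.degrees(np.arctan2(l[1],l[0])))
fit('rod',box(180,292,203,228,38,70))
fit('rodhandle',box(268,292,205,225,38,70))
fit('standbase',box(180,292,203,228,10,22))
fit('beads',box(225,290,110,145,58,90))
fit('fork',box(195,226,110,155,50,90))
fit('trough',box(200,290,110,150,15,50))
fit('rackbase',box(190,270,160,188,8,16))
fit('rackL',box(195,222,155,188,40,90)); fit('rackR',box(235,270,155,188,40,90))
fit('table',box(300,310,150,160,-20,20))
E
```

```text
rod 548 [448.3  77.1  48.1] min [432.4 -38.   38.8] max [464.1 207.6  56. ]
   line [2.00000e-03 1.00000e+00 4.49083e+02 7.94230e+01] ang 89.88488
rodhandle 128 [448.1 -12.9  51.1] min [442.  -38.   43.8] max [454.2  13.   55.9]
   line [ 5.00000e-03 -1.00000e+00  4.48817e+02 -1.27160e+01] ang -89.716736
standbase 631 [449.3 100.8  14.8] min [430.6  23.5  10.3] max [468.5 179.3  20.3]
   line [ 1.00000e-01 -9.95000e-01  4.48410e+02  1.03947e+02] ang -84.234665
beads 418 [663.2  47.3  65.6] min [642.9   3.2  58.1] max [685.   87.8  72.7]
   line [ 8.60000e-02 -9.96000e-01  6.62376e+02  4.74480e+01] ang -85.08328
fork 142 [656.4 140.1  62.4] min [621.5 126.4  50.3] max [692.6 167.6  70.1]
   line [9.96000e-01 9.10000e-02 6.55928e+02 1.34875e+02] ang 5.195112
trough 791 [660.   90.2  37.5] min [617.6  -1.7  15.1] max [696.7 172.1  49.9]
   line [2.03000e-01 9.79000e-01 6.63241e+02 9.06790e+01] ang 78.29932
rackbase 885 [551.3 105.9  10.9] min [523.8  33.8   8. ] max [580.2 183.   15.9]
   line [7.50000e-02 9.97000e-01 5.51160e+02 1.04632e+02] ang 85.67239
rackL 102 [557.9 160.1  62.7] min [534.4 153.7  40.9] max [580.4 167.7  74.5]
   line [ 9.93000e-01 -1.19000e-01  5.57736e+02  1.60104e+02] ang -6.832824
rackR 91 [549.3  54.7  63. ] min [524.7  48.4  40.6] max [570.6  60.8  74.6]
   line [ 9.96000e-01 -8.80000e-02  5.48428e+02  5.46190e+01] ang -5.0347342
table 99 [604.1 -79.8  -1.3] min [591.9 -91.7  -7.2] max [616.2 -68.    2.1]
   line [  0.714   0.7   604.286 -79.892] ang 44.41298
```

View pics/crop0.png

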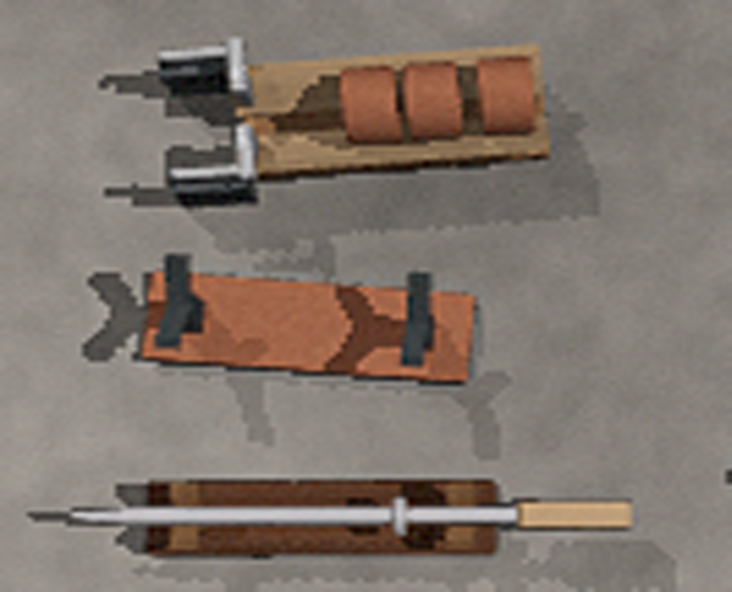

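The crop confirms the target: silver rod with its collar at crop (400,515) and handle at (575,515), three beads at u 343–535, v≈100, and the fork face at u≈250. The real rack has dark steel uprights at (177,300) and (418,318).

```bash
python3 - <<'E'
from h import *
d=load('top0'); W=cloud(d); sc=lambda u,v:(175+u/5.5,105+v/4.7)
for n,u,v,z in [('tr end top',540,46,46),('tr end bot',548,156,46),('tr far top',248,66,46),('tr far bot',262,178,46),('prongT near',244,60,66),('prongT far',229,60,66),('prongB near',255,150,66),('prongB far',238,150,66),
 ('prongT top',236,38,66),('prongT bot',240,95,66),('prongB top',246,122,66),('prongB bot',250,178,66),
 ('rackL t',177,254,72),('rackL b',168,347,72),('rackR t',420,273,72),('rackR b',413,366,72),('collarL',393,515,45),('collarR',408,515,45),('hL',517,515,53),('hR',632,515,53),('hT',575,503,53),('hB',575,527,53)]:
    a,b=sc(u,v); print(n,np.round(px2w(d,a-.5,b-.5,z),1))
P=W[105:150,215:290].reshape(-1,3)
# beads: iterate yaw using ridge
B=P[(P[:,2]>60)&(P[:,1]<95)&(P[:,1]>0)]
for y0 in range(0,90,4):
    s=B[(B[:,1]>=y0)&(B[:,1]<y0+4)]
    if len(s)>2: print(y0,len(s),'zmax %.1f'%s[:,2].max(),'xmid %.1f'%((s[:,0].min()+s[:,0].max())/2),'xmean %.1f'%s[:,0].mean())
img=d['img'].astype(int)
# notch via V points depth for uprights: lowest x
for n,(v0,v1,u0,u1) in {'L':(155,190,195,222),'R':(155,190,240,265)}.items():
    Q=W[v0:v1,u0:u1].reshape(-1,3); Q=Q[(Q[:,2]>40)&(Q[:,2]<80)]
    for x0 in range(520,585,6):
        s=Q[(Q[:,0]>=x0)&(Q[:,0]<x0+6)]
        if len(s): print(n,x0,len(s),np.round([s[:,0].mean(),np.median(s[:,1]),np.median(s[:,2]),s[:,2].max()],1))
E
```

```text
tr end top [695.1   1.6  46. ]
tr end bot [636.9  -2.   46. ]
tr far top [684.2 132.   46. ]
tr far bot [625.1 125.4  46. ]
prongT near [681.9 131.1  66. ]
prongT far [681.9 137.6  66. ]
prongB near [635.3 126.   66. ]
prongB far [635.3 133.4  66. ]
prongT top [693.3 134.7  66. ]
prongT bot [663.8 132.7  66. ]
prongB top [649.8 130.   66. ]
prongB bot [620.9 128.1  66. ]
rackL t [580.7 158.6  72. ]
rackL b [533.3 162.1  72. ]
rackR t [571.1  53.4  72. ]
rackR b [523.7  56.3  72. ]
collarL [449.3  66.6  45. ]
collarR [449.3  60.   45. ]
hL [449.   11.7  53. ]
hR [449.  -38.9  53. ]
hT [455.2 -13.8  53. ]
hB [442.8 -13.8  53. ]
4 23 zmax 69.5 xmid 669.3 xmean 667.0
8 13 zmax 71.3 xmid 666.4 xmean 665.5
12 25 zmax 72.5 xmid 666.5 xmean 666.0
16 23 zmax 71.9 xmid 667.6 xmean 666.3
20 13 zmax 70.5 xmid 664.9 xmean 665.4
24 25 zmax 71.7 xmid 665.5 xmean 665.9
36 19 zmax 71.5 xmid 664.9 xmean 662.3
40 18 zmax 71.5 xmid 665.7 xmean 664.7
44 22 zmax 69.2 xmid 664.4 xmean 662.9
48 26 zmax 71.7 xmid 664.0 xmean 663.2
52 19 zmax 71.0 xmid 662.6 xmean 662.4
56 21 zmax 69.5 xmid 663.1 xmean 661.5

[... 196 characters left out ...]
 22 zmax 72.7 xmid 661.5 xmean 661.0
84 24 zmax 72.2 xmid 661.7 xmean 661.7
L 532 10 [535.5 162.9  70.   74.5]
L 538 10 [540.7 161.7  67.8  73.3]
L 544 12 [546.6 161.1  63.2  66.6]
L 550 12 [553.  160.1  55.1  60.5]
L 556 13 [559.  160.4  54.4  57.2]
L 562 16 [564.6 159.2  58.5  64. ]
L 568 15 [570.9 158.3  66.5  69. ]
L 574 12 [576.8 159.   70.8  74.1]
L 580 2 [580.2 157.2  68.4  69.3]
R 520 4 [524.9  56.7  69.9  70.7]
R 526 9 [528.6  55.6  71.6  73.3]
R 532 12 [535.2  56.8  65.7  69.7]
R 538 9 [541.5  56.1  58.9  60.2]
R 544 10 [547.6  53.9  53.4  57.8]
R 550 14 [553.2  53.9  56.6  59.8]
R 556 12 [559.3  54.8  64.1  67.4]
R 562 15 [565.2  53.1  70.4  74.6]
R 568 6 [570.1  52.   70.1  71.3]
```

```bash
cat >> h.py <<'E'
def Rt(yaw,pitch=0):
    # tool: x down, y across (world dir yaw-90), rod dir(yaw) = -tool z ; pitch>0 raises rod tip
    y=np.radians(yaw); f=np.array([np.cos(y),np.sin(y),0]); s=np.array([f[1],-f[0],0])
    M=np.column_stack([[0,0,-1.],s,-f]); return R.from_rotvec(s*np.radians(pitch)).as_matrix()@M
def plan(p1,M1,n,p0=None,M0=None,g=100,dec=2):
    o=ctrl.get_obs()
    if p0 is None: p0=np.array(o['ee_pos'])
    if M0 is None: M0=R.from_rotvec(o['orientation']).as_matrix()
    p=np.array(p0,float);M=M0
    rv=R.from_matrix(M0.T@M1).as_rotvec()/n
    rv=np.round(rv,3)
    for i in range(n):
        d=np.round(M.T@((np.array(p1)-p)/(n-i))/10,dec); p=p+M@d*10; M=M@R.from_rotvec(rv).as_matrix()
        print('{"gripper":%g,"delta_pos":%s,"dr":%s}'%(g,(d+0).tolist(),(rv+0).tolist()),end=',\n' if i%5==4 else ',')
    print('end',np.round(p,1),M.round(3).tolist())
E
python3 - <<'E'
from h import *
plan([448.8,-16,110],Rt(90),20,p0=[254.75,-570.7,230.7])
E
```

```text
{"gripper":100,"delta_pos":[0.61, -2.14, -2.02],"dr":[-0.058, 0.0, 0.0]},{"gripper":100,"delta_pos":[0.61, -2.02, -2.14],"dr":[-0.058, 0.0, 0.0]},{"gripper":100,"delta_pos":[0.61, -1.89, -2.25],"dr":[-0.058, 0.0, 0.0]},{"gripper":100,"delta_pos":[0.61, -1.75, -2.36],"dr":[-0.058, 0.0, 0.0]},{"gripper":100,"delta_pos":[0.61, -1.62, -2.45],"dr":[-0.058, 0.0, 0.0]},
{"gripper":100,"delta_pos":[0.61, -1.47, -2.54],"dr":[-0.058, 0.0, 0.0]},{"gripper":100,"delta_pos":[0.61, -1.32, -2.62],"dr":[-0.058, 0.0, 0.0]},{"gripper":100,"delta_pos":[0.6, -1.17, -2.7],"dr":[-0.058, 0.0, 0.0]},{"gripper":100,"delta_pos":[0.61, -1.01, -2.76],"dr":[-0.058, 0.0, 0.0]},{"gripper":100,"delta_pos":[0.6, -0.85, -2.81],"dr":[-0.058, 0.0, 0.0]},
{"gripper":100,"delta_pos":[0.61, -0.68, -2.86],"dr":[-0.058, 0.0, 0.0]},{"gripper":100,"delta_pos":[0.6, -0.51, -2.89],"dr":[-0.058, 0.0, 0.0]},{"gripper":100,"delta_pos":[0.61, -0.35, -2.92],"dr":[-0.058, 0.0, 0.0]},{"gripper":100,"delta_pos":[0.6, -0.18, -2.93],"dr":[-0.058, 0.0, 0.0]},{"gripper":100,"delta_pos":[0.61, 0.0, -2.94],"dr":[-0.058, 0.0, 0.0]},
{"gripper":100,"delta_pos":[0.6, 0.16, -2.93],"dr":[-0.058, 0.0, 0.0]},{"gripper":100,"delta_pos":[0.61, 0.33, -2.92],"dr":[-0.058, 0.0, 0.0]},{"gripper":100,"delta_pos":[0.6, 0.51, -2.89],"dr":[-0.058, 0.0, 0.0]},{"gripper":100,"delta_pos":[0.61, 0.67, -2.86],"dr":[-0.058, 0.0, 0.0]},{"gripper":100,"delta_pos":[0.6, 0.83, -2.81],"dr":[-0.058, 0.0, 0.0]},
end [448.8 -16.  110. ] [[-0.001, 1.0, 0.009], [0.001, 0.009, -1.0], [-1.0, -0.001, -0.001]]
```

>>> apply_moves(
  increments=[
    {"gripper":100,"delta_pos":[0.6,-2.14,-2.02],"dr":[-0.058,0,0]},
    {"gripper":100,"delta_pos":[0.6,-2.02,-2.14],"dr":[-0.058,0,0]},
    {"gripper":100,"delta_pos":[0.6,-1.89,-2.25],"dr":[-0.058,0,0]},
    {"gripper":100,"delta_pos":[0.6,-1.75,-2.36],"dr":[-0.058,0,0]},
    {"gripper":100,"delta_pos":[0.6,-1.62,-2.45],"dr":[-0.058,0,0]},
  ],
)

```text
t: 0.52
ee_pos: [303.3, -430.5, 200.1]
orientation: [1.808, 0.673, -1.808]
ft_force: [-0.9, 0.4, 0.1]
width: 88.0
```

>>> apply_moves(
  increments=[
    {"gripper":100,"delta_pos":[0.6,-1.47,-2.54],"dr":[-0.058,0,0]},
    {"gripper":100,"delta_pos":[0.6,-1.32,-2.62],"dr":[-0.058,0,0]},
    {"gripper":100,"delta_pos":[0.6,-1.17,-2.7],"dr":[-0.058,0,0]},
    {"gripper":100,"delta_pos":[0.6,-1.01,-2.76],"dr":[-0.058,0,0]},
    {"gripper":100,"delta_pos":[0.6,-0.85,-2.81],"dr":[-0.058,0,0]},
  ],
)

```text
t: 0.93
ee_pos: [351.8, -291.8, 170.3]
orientation: [1.614, 0.885, -1.614]
ft_force: [0.4, -0.3, -0.0]
width: 87.6
```

>>> apply_moves(
  increments=[
    {"gripper":100,"delta_pos":[0.6,-0.68,-2.86],"dr":[-0.058,0,0]},
    {"gripper":100,"delta_pos":[0.6,-0.51,-2.89],"dr":[-0.058,0,0]},
    {"gripper":100,"delta_pos":[0.6,-0.35,-2.92],"dr":[-0.058,0,0]},
    {"gripper":100,"delta_pos":[0.6,-0.18,-2.93],"dr":[-0.058,0,0]},
    {"gripper":100,"delta_pos":[0.6,0,-2.94],"dr":[-0.058,0,0]},
  ],
)

```text
t: 1.35
ee_pos: [400.4, -153.3, 140.3]
orientation: [1.411, 1.065, -1.411]
ft_force: [0.2, -0.8, 0.1]
width: 88.0
```

>>> apply_moves(
  increments=[
    {"gripper":100,"delta_pos":[0.6,0.16,-2.93],"dr":[-0.058,0,0]},
    {"gripper":100,"delta_pos":[0.6,0.33,-2.92],"dr":[-0.058,0,0]},
    {"gripper":100,"delta_pos":[0.6,0.51,-2.89],"dr":[-0.058,0,0]},
    {"gripper":100,"delta_pos":[0.6,0.67,-2.86],"dr":[-0.058,0,0]},
    {"gripper":100,"delta_pos":[0.6,0.83,-2.81],"dr":[-0.058,0,0]},
  ],
)

```text
t: 1.77
ee_pos: [449.0, -14.7, 110.3]
orientation: [1.2, 1.215, -1.201]
ft_force: [1.2, -1.0, 0.7]
width: 87.7
```

```bash
python3 - <<'E'
from h import *
d=shot('wrist','w1');save(cv2.resize(d['img'],(800,600)),'w1');st()
Rm=cv2.Rodrigues(np.array(d['rvec'],float))[0];print(-Rm.T@np.ravel(d['tvec']),Rm[2])
E
```

```text
t 1.8167 pos [450.4 -11.6 109.7] F [ 0.65  2.29 -1.26] w 87.88326366648916
[[ 0.     1.     0.017]
 [ 0.001  0.017 -1.   ]
 [-1.     0.    -0.001]]
[449.41921636  67.07213045 264.66002312] [ 0.0030298  -0.29596759 -0.95519318]
```

View pics/w1.png

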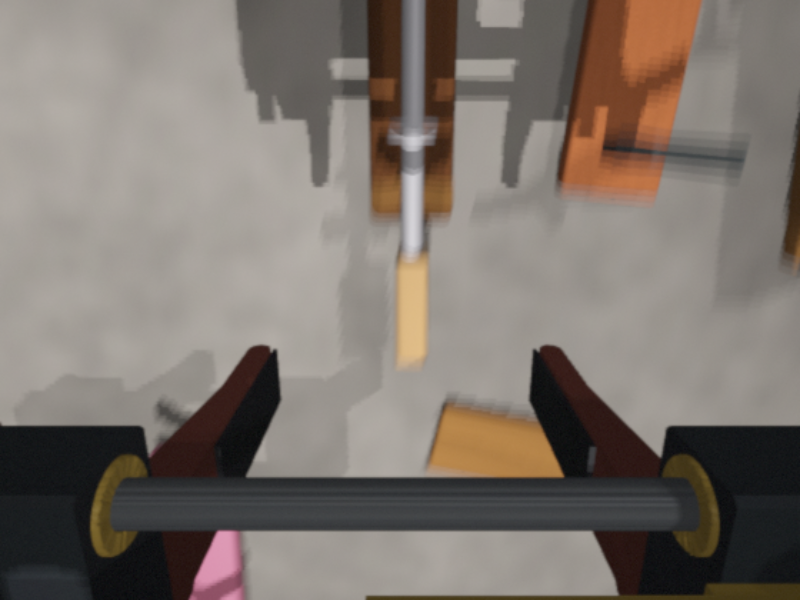

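Wrist view (slightly blurred, still moving): the handle is at (412,310) between the jaws, with the collar at (412,135) and the terracotta rack at right. The grasp lines up.

>>> apply_moves(
  increments=[
    {"gripper":100,"delta_pos":[1,0,0],"dr":[0,0,0]},
    {"gripper":100,"delta_pos":[1,0,0],"dr":[0,0,0]},
    {"gripper":100,"delta_pos":[1,0,0],"dr":[0,0,0]},
    {"gripper":100,"delta_pos":[0,0,0],"dr":[0,0,0]},
    {"gripper":100,"delta_pos":[0,0,0],"dr":[0,0,0]},
  ],
)

```text
t: 2.23
ee_pos: [447.8, -17.0, 79.8]
orientation: [1.203, 1.214, -1.206]
ft_force: [-0.3, 0.2, 0.1]
width: 88.1
```

```bash
python3 - <<'E'
from h import *
o,M=st(); d=shot('wrist','w2'); st()
save(cv2.resize(d['img'][:,200:400],None,fx=3,fy=1.428*1,interpolation=cv2.INTER_CUBIC),'w2')
W=cloud(d); I=d['img'].astype(int); m=(d['range_z']>0)&(W[...,2]>46)&(W[...,2]<58)&(abs(W[...,0]-448)<15)&(W[...,1]<30)&(W[...,1]>-60)
P=W[m]; print(len(P),P.min(0),P.max(0),P.mean(0))
m=(d['range_z']>0)&(W[...,2]>38)&(W[...,2]<54)&(abs(W[...,0]-448)<15)&(W[...,1]>15)&(W[...,1]<200)
P=W[m]; 
for y in range(15,200,10):
    s=P[(P[:,1]>y)&(P[:,1]<y+10)]
    if len(s): print(y,len(s),np.round(s.mean(0),1),s[:,2].max().round(1))
E
```

```text
t 2.2333 pos [447.8 -17.   79.8] F [-0.26  0.17  0.1 ] w 88.14864370979541
[[-0.002  1.     0.007]
 [ 0.     0.007 -1.   ]
 [-1.    -0.002 -0.   ]]
t 2.2833 pos [448.3 -17.   80.3] F [0.07 1.44 0.34] w 87.59158016515782
[[-0.001  1.     0.007]
 [ 0.     0.007 -1.   ]
 [-1.    -0.001 -0.   ]]
2693 [445.57357391 -38.16604861  46.16711133] [459.36441681  29.99121759  55.37557578] [452.31540914  -4.86239582  52.34225915]
15 293 [452.2  20.   49.1] 50.8
25 619 [449.8  31.5  48.5] 52.5
35 940 [449.3  39.5  48.1] 53.1
45 343 [452.1  50.1  49. ] 51.6
55 363 [452.1  60.2  50. ] 54.0
65 378 [452.1  70.   49. ] 54.0
75 404 [452.  80.  49.] 51.4
85 433 [452.   90.1  48.9] 51.7
95 448 [452.  100.   48.9] 51.7
105 8 [451.1 105.2  47.3] 48.4
```

>>> apply_moves(
  increments=[
    {"gripper":100,"delta_pos":[1,0.1,-0.05],"dr":[0,0,0]},
    {"gripper":100,"delta_pos":[1.5,0.1,-0.05],"dr":[0,0,0]},
    {"gripper":100,"delta_pos":[1.5,0,0],"dr":[0,0,0]},
    {"gripper":100,"delta_pos":[1,0,0],"dr":[0,0,0]},
    {"gripper":40,"delta_pos":[0,0,0],"dr":[0,0,0]},
  ],
)

```text
t: 2.7
ee_pos: [449.7, -15.3, 29.0]
orientation: [1.202, 1.215, -1.205]
ft_force: [0.6, 0.1, -0.2]
width: 83.6
```

>>> apply_moves(
  increments=[
    {"gripper":10,"delta_pos":[0,0,0],"dr":[0,0,0]},
    {"gripper":0,"delta_pos":[0,0,0],"dr":[0,0,0]},
    {"gripper":0,"delta_pos":[0,0,0],"dr":[0,0,0]},
    {"gripper":0,"delta_pos":[0,0,0],"dr":[0,0,0]},
    {"gripper":0,"delta_pos":[0,0,0],"dr":[0,0,0]},
  ],
)

```text
t: 3.12
ee_pos: [451.2, -15.2, 31.2]
orientation: [1.203, 1.213, -1.202]
ft_force: [-0.2, -0.7, 1.4]
width: 51.5
```

>>> apply_moves(
  increments=[
    {"gripper":0,"delta_pos":[0,0,0],"dr":[0,0,0]},
    {"gripper":0,"delta_pos":[0,0,0],"dr":[0,0,0]},
    {"gripper":0,"delta_pos":[0,0,0],"dr":[0,0,0]},
    {"gripper":0,"delta_pos":[0,0,0],"dr":[0,0,0]},
    {"gripper":0,"delta_pos":[0,0,0],"dr":[0,0,0]},
  ],
)

```text
t: 3.53
ee_pos: [450.8, -15.1, 30.7]
orientation: [1.203, 1.213, -1.203]
ft_force: [-0.3, 0.2, -0.1]
width: 18.2
```

>>> apply_moves(
  increments=[
    {"gripper":0,"delta_pos":[0,0,0],"dr":[0,0,0]},
    {"gripper":0,"delta_pos":[0,0,0],"dr":[0,0,0]},
    {"gripper":0,"delta_pos":[0,0,0],"dr":[0,0,0]},
    {"gripper":0,"delta_pos":[0,0,0],"dr":[0,0,0]},
    {"gripper":0,"delta_pos":[0,0,0],"dr":[0,0,0]},
  ],
)

```text
t: 3.95
ee_pos: [451.0, -15.2, 30.7]
orientation: [1.203, 1.213, -1.203]
ft_force: [0.0, 0.3, -0.3]
width: 13.8
```

>>> apply_moves(
  increments=[
    {"gripper":0,"delta_pos":[-0.5,0,0],"dr":[0,0,0]},
    {"gripper":0,"delta_pos":[-1.5,0,0],"dr":[0,0,0]},
    {"gripper":0,"delta_pos":[-2.5,0,0],"dr":[0,0,0]},
    {"gripper":0,"delta_pos":[-2.5,0,0],"dr":[0,0,0]},
    {"gripper":0,"delta_pos":[-2,0,0],"dr":[0,0,0]},
  ],
)

```text
t: 4.37
ee_pos: [450.6, -15.2, 122.2]
orientation: [1.202, 1.214, -1.202]
ft_force: [0.5, -0.6, -0.6]
width: 14.1
```

```bash
python3 - <<'E'
from h import *
o,M=st(); plan([684,-240,110],Rt(94.5),15,g=0)
d=load('top0')
for n,u,v,z in [('glaze',635*.7,155*.7,100)]: print(n,px2w(d,u,v,z))
E
```

```text
t 4.3667 pos [450.6 -15.2 122.2] F [ 0.53 -0.56 -0.6 ] w 14.073501223556406
[[-0.     1.     0.009]
 [-0.     0.009 -1.   ]
 [-1.    -0.     0.   ]]
{"gripper":0,"delta_pos":[0.08, 1.54, 1.51],"dr":[-0.005, 0.0, 0.0]},{"gripper":0,"delta_pos":[0.08, 1.53, 1.52],"dr":[-0.005, 0.0, 0.0]},{"gripper":0,"delta_pos":[0.08, 1.53, 1.53],"dr":[-0.005, 0.0, 0.0]},{"gripper":0,"delta_pos":[0.08, 1.52, 1.54],"dr":[-0.005, 0.0, 0.0]},{"gripper":0,"delta_pos":[0.08, 1.51, 1.54],"dr":[-0.005, 0.0, 0.0]},
{"gripper":0,"delta_pos":[0.08, 1.5, 1.55],"dr":[-0.005, 0.0, 0.0]},{"gripper":0,"delta_pos":[0.08, 1.5, 1.56],"dr":[-0.005, 0.0, 0.0]},{"gripper":0,"delta_pos":[0.08, 1.49, 1.57],"dr":[-0.005, 0.0, 0.0]},{"gripper":0,"delta_pos":[0.08, 1.48, 1.57],"dr":[-0.005, 0.0, 0.0]},{"gripper":0,"delta_pos":[0.08, 1.47, 1.58],"dr":[-0.005, 0.0, 0.0]},
{"gripper":0,"delta_pos":[0.09, 1.46, 1.59],"dr":[-0.005, 0.0, 0.0]},{"gripper":0,"delta_pos":[0.08, 1.46, 1.6],"dr":[-0.005, 0.0, 0.0]},{"gripper":0,"delta_pos":[0.09, 1.45, 1.6],"dr":[-0.005, 0.0, 0.0]},{"gripper":0,"delta_pos":[0.08, 1.44, 1.61],"dr":[-0.005, 0.0, 0.0]},{"gripper":0,"delta_pos":[0.09, 1.43, 1.62],"dr":[-0.005, 0.0, 0.0]},
end [ 684. -240.  110.] [[-0.0, 0.996, 0.084], [-0.0, 0.084, -0.996], [-1.0, -0.0, 0.0]]
glaze [ 694.31634719 -400.98711323  100.        ]
```

>>> apply_moves(
  increments=[
    {"gripper":0,"delta_pos":[0,0.8,0.8],"dr":[-0.005,0,0]},
    {"gripper":0,"delta_pos":[0,1.5,1.5],"dr":[-0.005,0,0]},
    {"gripper":0,"delta_pos":[0,1.5,1.5],"dr":[-0.005,0,0]},
    {"gripper":0,"delta_pos":[0,1.5,1.5],"dr":[-0.005,0,0]},
    {"gripper":0,"delta_pos":[0,1.5,1.5],"dr":[-0.005,0,0]},
  ],
)

```text
t: 4.78
ee_pos: [520.7, -82.9, 120.0]
orientation: [1.183, 1.226, -1.184]
ft_force: [-0.5, 0.3, -0.4]
width: 13.8
```

>>> apply_moves(
  increments=[
    {"gripper":0,"delta_pos":[0,1.5,1.6],"dr":[-0.005,0,0]},
    {"gripper":0,"delta_pos":[0,1.5,1.6],"dr":[-0.005,0,0]},
    {"gripper":0,"delta_pos":[0,1.5,1.6],"dr":[-0.005,0,0]},
    {"gripper":0,"delta_pos":[0,1.5,1.6],"dr":[-0.005,0,0]},
    {"gripper":0,"delta_pos":[0,1.5,1.6],"dr":[-0.005,0,0]},
  ],
)

```text
t: 5.2
ee_pos: [598.9, -159.7, 119.5]
orientation: [1.165, 1.238, -1.166]
ft_force: [0.2, 0.5, -1.4]
width: 13.7
```

>>> apply_moves(
  increments=[
    {"gripper":0,"delta_pos":[0,1.5,1.6],"dr":[-0.005,0,0]},
    {"gripper":0,"delta_pos":[0,1.5,1.6],"dr":[-0.005,0,0]},
    {"gripper":0,"delta_pos":[0,1.5,1.6],"dr":[-0.005,0,0]},
    {"gripper":0,"delta_pos":[0,1.5,1.6],"dr":[-0.005,0,0]},
    {"gripper":0,"delta_pos":[0,1.0,1.2],"dr":[-0.005,0,0]},
  ],
)

```text
t: 5.62
ee_pos: [674.6, -231.2, 119.3]
orientation: [1.147, 1.248, -1.147]
ft_force: [-0.8, 0.1, -0.5]
width: 14.1
```

>>> apply_moves(
  increments=[
    {"gripper":0,"delta_pos":[0,0,0],"dr":[0,0,0]},
    {"gripper":0,"delta_pos":[0,0,0],"dr":[0,0,0]},
    {"gripper":0,"delta_pos":[0,0,0],"dr":[0,0,0]},
    {"gripper":0,"delta_pos":[0,0,0],"dr":[0,0,0]},
    {"gripper":0,"delta_pos":[0,0,0],"dr":[0,0,0]},
  ],
)

```text
t: 6.03
ee_pos: [673.0, -228.7, 120.5]
orientation: [1.147, 1.249, -1.147]
ft_force: [-0.2, 0.0, 0.4]
width: 14.1
```

```bash
python3 - <<'E'
from h import *
o,M=st(); d=shot('wrist','w3'); e=shot('top','t3'); save(cv2.resize(d['img'],(800,600)),'w3')
W=cloud(d); m=(d['range_z']>0)&(W[...,2]>115)&(W[...,2]<150)&(abs(W[...,0]-680)<25)&(W[...,1]>-175)&(W[...,1]<10)
P=W[m]
for y in range(-175,10,15):
    s=P[(P[:,1]>y)&(P[:,1]<y+15)]
    if len(s): print(y,len(s),np.round(np.median(s,0),1),s[:,2].max().round(1))
E
```

```text
t 6.0333 pos [ 673.  -228.7  120.5] F [-0.19  0.03  0.43] w 14.104578940734626
[[-0.001  0.996  0.084]
 [ 0.     0.084 -0.996]
 [-1.    -0.001 -0.   ]]
-175 919 [ 669.4 -167.2  138.9] 141.6
-160 1366 [ 668.1 -151.   139.9] 146.5
-145 1115 [ 666.9 -137.3  138.9] 141.2
-130 1009 [ 665.8 -123.6  138.9] 141.5
```

View pics/w3.png

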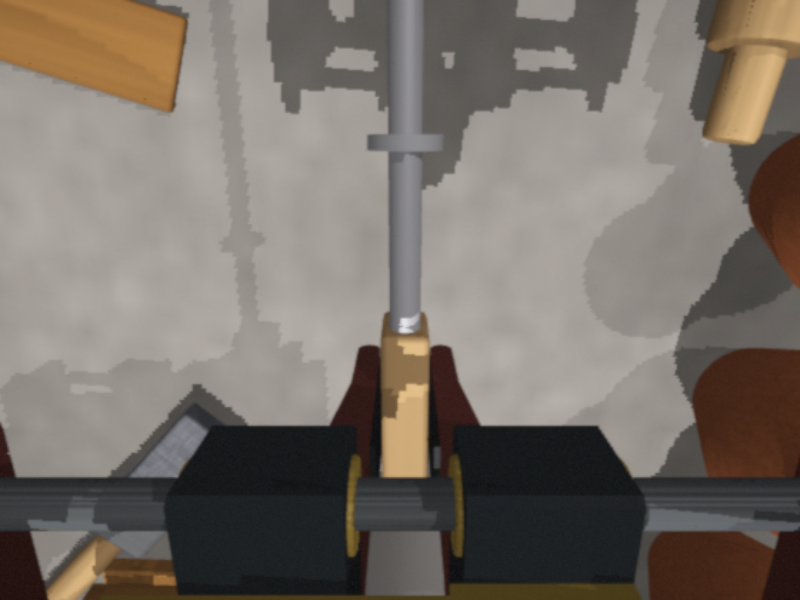

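Wrist view: the rod is held straight and level, handle at (405,400), collar at (405,140). The tip is out of view, so I will check it against the beads with the top and side cameras.

>>> apply_moves(
  increments=[
    {"gripper":0,"delta_pos":[0.5,0.4,0.3],"dr":[0,0,0]},
    {"gripper":0,"delta_pos":[1,0.5,0.4],"dr":[0,0,0]},
    {"gripper":0,"delta_pos":[1.5,0.5,0.35],"dr":[0,0,0]},
    {"gripper":0,"delta_pos":[1.5,0,0],"dr":[0,0,0]},
    {"gripper":0,"delta_pos":[1.5,0,0],"dr":[0,0,0]},
  ],
)

```text
t: 6.55
ee_pos: [688.5, -238.9, 58.8]
orientation: [1.147, 1.248, -1.147]
ft_force: [0.7, 0.3, 0.4]
width: 14.0
```

>>> apply_moves(
  increments=[
    {"gripper":0,"delta_pos":[1.5,0,0],"dr":[0,0,0]},
    {"gripper":0,"delta_pos":[1,0,0],"dr":[0,0,0]},
    {"gripper":0,"delta_pos":[0,0,0],"dr":[0,0,0]},
    {"gripper":0,"delta_pos":[0,0,0],"dr":[0,0,0]},
    {"gripper":0,"delta_pos":[0,0,0],"dr":[0,0,0]},
  ],
)

```text
t: 6.97
ee_pos: [688.9, -238.8, 36.1]
orientation: [1.147, 1.247, -1.147]
ft_force: [-0.5, -0.8, -0.5]
width: 14.0
```

```bash
python3 - <<'E'
from h import *
o,M=st(); e=shot('top','t4'); s=shot('side','s4')
A=cv2.resize(e['img'][110:160,195:370],None,fx=4.57,fy=4.57,interpolation=cv2.INTER_CUBIC)
# side crop around tip/bead1
p=w2px(s,[[667,0,50],[690,-100,50],[655,130,50]]);print(p)
u,v=p[0].astype(int); B=cv2.resize(s['img'][v-45:v+45,u-60:u+70],None,fx=4.0,fy=4.0,interpolation=cv2.INTER_CUBIC)
B=np.pad(B,((0,0),(0,A.shape[1]-B.shape[1]),(0,0))); print(A.shape,B.shape,u-60,v-45); save(np.vstack([A,B]),'c4')
E
```

```text
t 6.9667 pos [ 688.9 -238.8   36.1] F [-0.51 -0.84 -0.55] w 14.004766357345208
[[ 0.001  0.996  0.084]
 [-0.     0.084 -0.996]
 [-1.     0.001  0.   ]]
[[208.67373627 210.40637787]
 [208.94487945 184.10721933]
 [201.50177891 248.38238398]]
(228, 800, 3) (360, 800, 3) 148 165
```

View pics/c4.png

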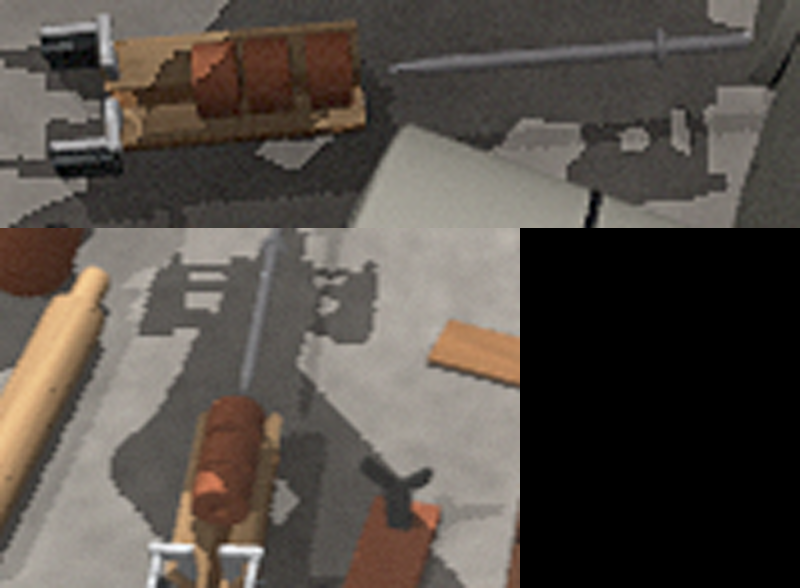

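```bash
python3 - <<'E'
from h import *
e=load('t4'); I=e['img'].astype(float); T=load('top0')['img'].astype(float)
us=np.arange(290,336); c=[]
for u in us:
    v0=int(round(110+(70-0.097*((u-195)*4.57-392))/4.57))
    seg=I[v0-5:v0+6,u].sum(1); w=np.clip(seg-np.median(seg)-25,0,None); c.append((w*np.arange(v0-5,v0+6)).sum()/w.sum())
p=np.polyfit(us,c,1,w=np.where((abs(us-339)<5),.1,1)); print('rod v=',p,'resid',np.std(c-np.polyval(p,us)))
for im,n in((T,'top0'),(I,'t4')):
  r=im[...,0]/(im.sum(2)+1); 
  for u in (236,240,244,252,256,263,267,270):
    col=r[112:140,u]; g=im[112:140,u,0]-im[112:140,u,2]
    vs=np.where(col>0.50)[0]+112
    if len(vs): print(n,u,vs.min(),vs.max(),(vs.min()+vs.max())/2,'rodline',round(np.polyval(p,u),2))
w=[px2w(e,u,np.polyval(p,u),50) for u in(340,282,267)];print(np.round(w,1),np.degrees(np.arctan2(w[1][0]-w[0][0],w[1][1]-w[0][1])))
a=px2w(e,267,125,50);b=px2w(e,267,126,50);print(a,b)
for u,v in((267,125.2),(253.4,126.2),(241.6,127.3)):print(px2w(e,u,v,50))
E
```

```text
rod v= [-7.98167674e-02  1.46353206e+02] resid 0.09914340753603572
top0 240 132 133 132.5 rodline 127.2
top0 244 119 134 126.5 rodline 126.88
top0 252 132 139 135.5 rodline 126.24
top0 256 118 139 128.5 rodline 125.92
top0 263 118 139 128.5 rodline 125.36
top0 267 117 138 127.5 rodline 125.04
top0 270 117 130 123.5 rodline 124.8
t4 236 122 122 122.0 rodline 127.52
t4 240 126 135 130.5 rodline 127.2
t4 244 119 133 126.0 rodline 126.88
t4 252 120 139 129.5 rodline 126.24
t4 256 118 139 128.5 rodline 125.92
t4 263 118 132 125.0 rodline 125.36
t4 267 117 132 124.5 rodline 125.04
t4 270 117 138 127.5 rodline 124.8
[[ 682.  -163.7   50. ]
 [ 670.3  -21.3   50. ]
 [ 667.2   15.5   50. ]] -4.711846689149006
[667.35323001  15.46744784  50.        ] [664.87691586  15.46602229  50.        ]
[666.85791911  15.46716271  50.        ]
[664.32727193  48.74062605  50.        ]
[661.55864624  77.58364012  50.        ]
```

>>> apply_moves(
  increments=[
    {"gripper":0,"delta_pos":[0,0,-0.6],"dr":[0,0,0]},
    {"gripper":0,"delta_pos":[0,0,-0.6],"dr":[0,0,0]},
    {"gripper":0,"delta_pos":[0,0,-0.6],"dr":[0,0,0]},
    {"gripper":0,"delta_pos":[0,0,-0.6],"dr":[0,0,0]},
    {"gripper":0,"delta_pos":[0,0,-0.6],"dr":[0,0,0]},
  ],
)

```text
t: 7.48
ee_pos: [685.9, -207.9, 35.9]
orientation: [1.147, 1.248, -1.147]
ft_force: [0.4, -0.6, -0.1]
width: 14.1
```

>>> apply_moves(
  increments=[
    {"gripper":0,"delta_pos":[0,0,-0.5],"dr":[0,0,0]},
    {"gripper":0,"delta_pos":[0,0,-0.5],"dr":[0,0,0]},
    {"gripper":0,"delta_pos":[0,0,-0.5],"dr":[0,0,0]},
    {"gripper":0,"delta_pos":[0,0,0],"dr":[0,0,0]},
    {"gripper":0,"delta_pos":[0,0,0],"dr":[0,0,0]},
  ],
)

```text
t: 7.9
ee_pos: [684.8, -193.5, 35.7]
orientation: [1.147, 1.248, -1.147]
ft_force: [-0.3, 0.3, -0.6]
width: 14.0
```

```bash
python3 - <<'E'
from h import *
o,M=st(); e=shot('top','t5'); s=shot('side','s5')
A=cv2.resize(e['img'][108:152,195:295],None,fx=7,fy=7,interpolation=cv2.INTER_CUBIC)
B=cv2.resize(s['img'][180:250,170:250],None,fx=4.0,fy=4.0,interpolation=cv2.INTER_CUBIC)
B=np.pad(B,((0,0),(0,A.shape[1]-B.shape[1]),(0,0))); save(np.vstack([A,B]),'c5')
E
```

```text
t 7.9 pos [ 684.8 -193.5   35.7] F [-0.26  0.28 -0.59] w 14.039395692811993
[[ 0.     0.996  0.084]
 [ 0.     0.084 -0.996]
 [-1.     0.    -0.   ]]
```

View pics/c5.png

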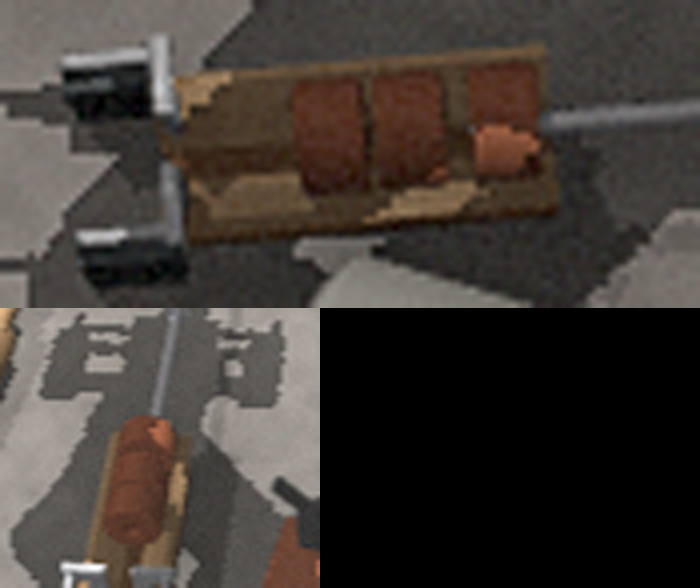

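The rod goes into bead1 at (545,118) and its tip shows in the gap at (472,130). The beads have not moved, so I continue.

>>> apply_moves(
  increments=[
    {"gripper":0,"delta_pos":[0,0,-0.6],"dr":[0,0,0]},
    {"gripper":0,"delta_pos":[0,0,-0.6],"dr":[0,0,0]},
    {"gripper":0,"delta_pos":[0,0,-0.6],"dr":[0,0,0]},
    {"gripper":0,"delta_pos":[0,0,-0.6],"dr":[0,0,0]},
    {"gripper":0,"delta_pos":[0,0,-0.6],"dr":[0,0,0]},
  ],
)

```text
t: 8.42
ee_pos: [682.2, -163.2, 35.7]
orientation: [1.147, 1.248, -1.147]
ft_force: [0.8, -0.4, -0.3]
width: 13.9
```

>>> apply_moves(
  increments=[
    {"gripper":0,"delta_pos":[0,0,-0.6],"dr":[0,0,0]},
    {"gripper":0,"delta_pos":[0,0,-0.6],"dr":[0,0,0]},
    {"gripper":0,"delta_pos":[0,0,-0.6],"dr":[0,0,0]},
    {"gripper":0,"delta_pos":[0,0,-0.6],"dr":[0,0,0]},
    {"gripper":0,"delta_pos":[0,0,-0.6],"dr":[0,0,0]},
  ],
)

```text
t: 8.83
ee_pos: [679.7, -133.5, 35.7]
orientation: [1.147, 1.248, -1.147]
ft_force: [0.4, -0.3, -0.1]
width: 14.0
```

>>> apply_moves(
  increments=[
    {"gripper":0,"delta_pos":[0,0,-0.6],"dr":[0,0,0]},
    {"gripper":0,"delta_pos":[0,0,-0.6],"dr":[0,0,0]},
    {"gripper":0,"delta_pos":[0,0,-0.6],"dr":[0,0,0]},
    {"gripper":0,"delta_pos":[0,0,-0.6],"dr":[0,0,0]},
    {"gripper":0,"delta_pos":[0,0,0],"dr":[0,0,0]},
  ],
)

```text
t: 9.25
ee_pos: [677.6, -108.9, 35.7]
orientation: [1.147, 1.248, -1.146]
ft_force: [1.7, 0.6, 0.0]
width: 13.8
```

```bash
python3 - <<'E'
from h import *
o,M=st(); e=shot('top','t6'); s=shot('side','s6')
A=cv2.resize(e['img'][108:152,195:295],None,fx=7,fy=7,interpolation=cv2.INTER_CUBIC)
B=cv2.resize(s['img'][180:250,170:250],None,fx=4.0,fy=4.0,interpolation=cv2.INTER_CUBIC)
B=np.pad(B,((0,0),(0,A.shape[1]-B.shape[1]),(0,0))); save(np.vstack([A,B]),'c6')
E
```

```text
t 9.25 pos [ 677.6 -108.9   35.7] F [1.68 0.61 0.04] w 13.841843986481399
[[-0.     0.996  0.085]
 [ 0.     0.085 -0.996]
 [-1.    -0.    -0.   ]]
```

View pics/c6.png

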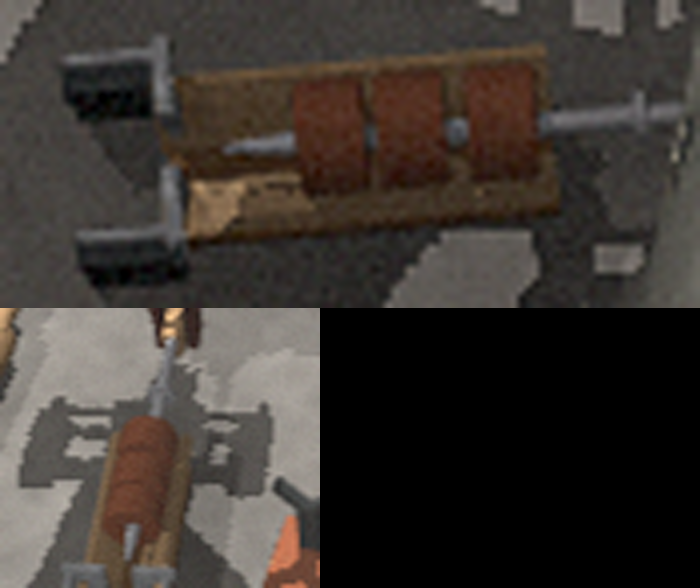

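The rod is through all three beads. Its tip at (225,150) points at the fork slot (168,150), and the collar at (640,108) is still behind bead1. Now I push slowly.

>>> apply_moves(
  increments=[
    {"gripper":0,"delta_pos":[0,0,-0.5],"dr":[0,0,0]},
    {"gripper":0,"delta_pos":[0,0,-0.5],"dr":[0,0,0]},
    {"gripper":0,"delta_pos":[0,0,-0.4],"dr":[0,0,0]},
    {"gripper":0,"delta_pos":[0,0,-0.4],"dr":[0,0,0]},
    {"gripper":0,"delta_pos":[0,0,-0.3],"dr":[0,0,0]},
  ],
)

```text
t: 9.77
ee_pos: [675.9, -88.8, 35.7]
orientation: [1.147, 1.248, -1.147]
ft_force: [1.5, -0.2, -0.0]
width: 13.7
```

>>> apply_moves(
  increments=[
    {"gripper":0,"delta_pos":[0,0,-0.3],"dr":[0,0,0]},
    {"gripper":0,"delta_pos":[0,0,-0.3],"dr":[0,0,0]},
    {"gripper":0,"delta_pos":[0,0,-0.3],"dr":[0,0,0]},
    {"gripper":0,"delta_pos":[0,0,-0.3],"dr":[0,0,0]},
    {"gripper":0,"delta_pos":[0,0,-0.3],"dr":[0,0,0]},
  ],
)

```text
t: 10.18
ee_pos: [674.7, -74.1, 35.7]
orientation: [1.147, 1.248, -1.147]
ft_force: [1.9, -0.6, -0.3]
width: 14.0
```

>>> apply_moves(
  increments=[
    {"gripper":0,"delta_pos":[0,0,-0.3],"dr":[0,0,0]},
    {"gripper":0,"delta_pos":[0,0,-0.3],"dr":[0,0,0]},
    {"gripper":0,"delta_pos":[0,0,-0.3],"dr":[0,0,0]},
    {"gripper":0,"delta_pos":[0,0,-0.3],"dr":[0,0,0]},
    {"gripper":0,"delta_pos":[0,0,-0.3],"dr":[0,0,0]},
  ],
)

```text
t: 10.6
ee_pos: [673.3, -59.1, 35.6]
orientation: [1.147, 1.248, -1.147]
ft_force: [0.9, -1.2, 0.6]
width: 13.7
```

>>> apply_moves(
  increments=[
    {"gripper":0,"delta_pos":[0,0,-0.3],"dr":[0,0,0]},
    {"gripper":0,"delta_pos":[0,0,-0.3],"dr":[0,0,0]},
    {"gripper":0,"delta_pos":[0,0,-0.3],"dr":[0,0,0]},
    {"gripper":0,"delta_pos":[0,0,-0.2],"dr":[0,0,0]},
    {"gripper":0,"delta_pos":[0,0,0],"dr":[0,0,0]},
  ],
)

```text
t: 11.02
ee_pos: [672.4, -47.9, 35.6]
orientation: [1.147, 1.248, -1.147]
ft_force: [1.1, 1.1, -0.3]
width: 14.1
```

```bash
python3 - <<'E'
from h import *
o,M=st(); e=shot('top','t7'); W=cloud(e)
P=W[105:150,215:290].reshape(-1,3); B=P[(P[:,2]>60)&(P[:,1]<125)&(P[:,1]>0)]
print(np.histogram(B[:,1],bins=range(0,128,4))[0])
E
```

```text
t 11.0167 pos [672.4 -47.9  35.6] F [ 1.07  1.1  -0.27] w 14.070731122627977
[[-0.     0.996  0.084]
 [ 0.     0.084 -0.996]
 [-1.    -0.    -0.   ]]
[153 152 147 140 119  55  16   0   0   6  14  16  26  16  24  27  19  20
  26  15  23  26  18  22  26  14   5   0   0   0   0]
```

>>> apply_moves(
  increments=[
    {"gripper":0,"delta_pos":[0,0,-0.3],"dr":[0,0,0]},
    {"gripper":0,"delta_pos":[0,0,-0.3],"dr":[0,0,0]},
    {"gripper":0,"delta_pos":[0,0,-0.3],"dr":[0,0,0]},
    {"gripper":0,"delta_pos":[0,0,-0.2],"dr":[0,0,0]},
    {"gripper":0,"delta_pos":[0,0,-0.2],"dr":[0,0,0]},
  ],
)

```text
t: 11.48
ee_pos: [671.3, -35.2, 35.7]
orientation: [1.147, 1.248, -1.147]
ft_force: [1.1, -0.2, -1.0]
width: 13.7
```

>>> apply_moves(
  increments=[
    {"gripper":0,"delta_pos":[0,0,-0.15],"dr":[0,0,0]},
    {"gripper":0,"delta_pos":[0,0,-0.15],"dr":[0,0,0]},
    {"gripper":0,"delta_pos":[0,0,-0.15],"dr":[0,0,0]},
    {"gripper":0,"delta_pos":[0,0,-0.15],"dr":[0,0,0]},
    {"gripper":0,"delta_pos":[0,0,0],"dr":[0,0,0]},
  ],
)

```text
t: 11.9
ee_pos: [670.8, -29.2, 35.6]
orientation: [1.147, 1.248, -1.147]
ft_force: [0.9, 0.2, -1.0]
width: 13.7
```

>>> apply_moves(
  increments=[
    {"gripper":0,"delta_pos":[0,0,-0.1],"dr":[0,0,0]},
    {"gripper":0,"delta_pos":[0,0,-0.1],"dr":[0,0,0]},
    {"gripper":0,"delta_pos":[0,0,-0.1],"dr":[0,0,0]},
    {"gripper":0,"delta_pos":[0,0,-0.1],"dr":[0,0,0]},
    {"gripper":0,"delta_pos":[0,0,0],"dr":[0,0,0]},
  ],
)

```text
t: 12.32
ee_pos: [670.5, -25.3, 35.7]
orientation: [1.147, 1.248, -1.147]
ft_force: [0.2, -0.2, -1.8]
width: 13.7
```

```bash
python3 - <<'E'
from h import *
o,M=st();print(o['moment'])
E
```

```text
t 12.3167 pos [670.5 -25.3  35.7] F [ 0.2  -0.16 -1.84] w 13.65119871862518
[[-0.     0.996  0.084]
 [ 0.     0.084 -0.996]
 [-1.    -0.    -0.   ]]
[-0.12403329 -0.17173937 -0.01723433]
```

>>> apply_moves(
  increments=[
    {"gripper":0,"delta_pos":[0,0,-0.1],"dr":[0,0,0]},
    {"gripper":0,"delta_pos":[0,0,-0.1],"dr":[0,0,0]},
    {"gripper":0,"delta_pos":[0,0,-0.1],"dr":[0,0,0]},
    {"gripper":0,"delta_pos":[0,0,0],"dr":[0,0,0]},
    {"gripper":0,"delta_pos":[0,0,0],"dr":[0,0,0]},
  ],
)

```text
t: 12.73
ee_pos: [670.2, -22.4, 35.6]
orientation: [1.147, 1.248, -1.147]
ft_force: [0.7, -0.1, -0.5]
width: 13.8
```

>>> apply_moves(
  increments=[
    {"gripper":0,"delta_pos":[0,0,-0.1],"dr":[0,0,0]},
    {"gripper":0,"delta_pos":[0,0,-0.1],"dr":[0,0,0]},
    {"gripper":0,"delta_pos":[0,0,-0.1],"dr":[0,0,0]},
    {"gripper":0,"delta_pos":[0,0,0],"dr":[0,0,0]},
    {"gripper":0,"delta_pos":[0,0,0],"dr":[0,0,0]},
  ],
)

```text
t: 13.15
ee_pos: [670.2, -20.1, 35.7]
orientation: [1.147, 1.247, -1.147]
ft_force: [1.0, -5.6, -1.4]
width: 14.0
```

```bash
python3 - <<'E'
from h import *
o,M=st(); e=shot('top','t8'); W=cloud(e); o,M=st()
P=W[105:150,205:290].reshape(-1,3); B=P[(P[:,2]>60)&(P[:,1]<150)&(P[:,1]>20)&(abs(P[:,0]-657)<20)]
print(np.histogram(B[:,1],bins=range(20,152,4))[0])
save(cv2.resize(e['img'][108:152,195:295],None,fx=7,fy=7,interpolation=cv2.INTER_CUBIC),'c8')
E
```

```text
t 13.15 pos [670.2 -20.1  35.7] F [ 0.96 -5.59 -1.35] w 13.959750938812974
[[ 0.     0.996  0.084]
 [-0.001  0.084 -0.996]
 [-1.     0.     0.001]]
t 13.2 pos [670.2 -20.1  35.7] F [ 1.22 -4.24 -1.63] w 13.905555152811337
[[ 0.     0.996  0.084]
 [-0.001  0.084 -0.996]
 [-1.     0.     0.001]]
[ 0  0  0  0  0  0  0  0  0  0  0  0  0  0  3 12 21 16 21 26 18 21 25 18
 23 26 17 23 16  6  0  0]
```

View pics/c8.png

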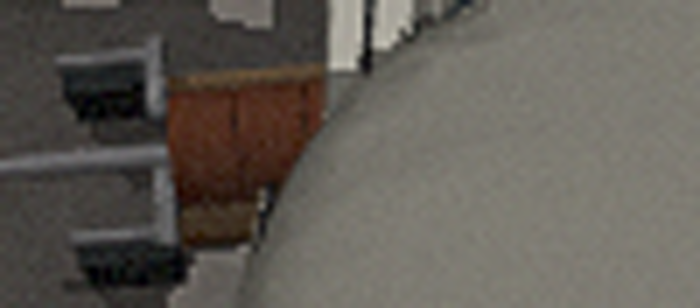

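The stack is packed against the fork face at (165,130), with the rod through the slot. The force is about 5 N, so a little more push is needed.

>>> apply_moves(
  increments=[
    {"gripper":0,"delta_pos":[0,0,-0.1],"dr":[0,0,0]},
    {"gripper":0,"delta_pos":[0,0,-0.1],"dr":[0,0,0]},
    {"gripper":0,"delta_pos":[0,0,-0.05],"dr":[0,0,0]},
    {"gripper":0,"delta_pos":[0,0,0],"dr":[0,0,0]},
    {"gripper":0,"delta_pos":[0,0,0],"dr":[0,0,0]},
  ],
)

```text
t: 13.62
ee_pos: [670.2, -18.3, 35.7]
orientation: [1.146, 1.246, -1.147]
ft_force: [2.2, -8.4, -1.7]
width: 13.7
```

>>> apply_moves(
  increments=[
    {"gripper":0,"delta_pos":[0,0,0],"dr":[0,0,0]},
    {"gripper":0,"delta_pos":[0,0,0],"dr":[0,0,0]},
    {"gripper":0,"delta_pos":[0,0,0],"dr":[0,0,0]},
    {"gripper":0,"delta_pos":[0,0,0],"dr":[0,0,0]},
    {"gripper":0,"delta_pos":[0,0,0],"dr":[0,0,0]},
  ],
)

```text
t: 14.03
ee_pos: [670.1, -18.4, 35.7]
orientation: [1.146, 1.246, -1.147]
ft_force: [1.5, -8.1, -2.2]
width: 13.9
```

>>> apply_moves(
  increments=[
    {"gripper":0,"delta_pos":[0,0,-0.1],"dr":[0,0,0]},
    {"gripper":0,"delta_pos":[0,0,0],"dr":[0,0,0]},
    {"gripper":0,"delta_pos":[0,0,0],"dr":[0,0,0]},
    {"gripper":0,"delta_pos":[0,0,0],"dr":[0,0,0]},
    {"gripper":0,"delta_pos":[0,0,0],"dr":[0,0,0]},
  ],
)

```text
t: 14.45
ee_pos: [670.1, -17.7, 35.7]
orientation: [1.146, 1.246, -1.147]
ft_force: [2.1, -9.8, -0.9]
width: 13.8
```

>>> apply_moves(
  increments=[
    {"gripper":0,"delta_pos":[0,0,0],"dr":[0,0,0]},
    {"gripper":0,"delta_pos":[0,0,0],"dr":[0,0,0]},
    {"gripper":0,"delta_pos":[0,0,0],"dr":[0,0,0]},
    {"gripper":0,"delta_pos":[0,0,0],"dr":[0,0,0]},
    {"gripper":0,"delta_pos":[0,0,0],"dr":[0,0,0]},
  ],
)

```text
t: 14.87
ee_pos: [670.1, -17.7, 35.7]
orientation: [1.146, 1.246, -1.147]
ft_force: [1.9, -9.3, -1.7]
width: 14.3
```

>>> apply_moves(
  increments=[
    {"gripper":0,"delta_pos":[0,0,0.15],"dr":[0,0,0]},
    {"gripper":0,"delta_pos":[0,0,0.15],"dr":[0,0,0]},
    {"gripper":0,"delta_pos":[0,0,0.15],"dr":[0,0,0]},
    {"gripper":0,"delta_pos":[0,0,0.15],"dr":[0,0,0]},
    {"gripper":0,"delta_pos":[0,0,0.15],"dr":[0,0,0]},
  ],
)

```text
t: 15.28
ee_pos: [670.3, -23.1, 35.7]
orientation: [1.148, 1.248, -1.147]
ft_force: [1.2, 0.1, -0.2]
width: 14.2
```

>>> apply_moves(
  increments=[
    {"gripper":0,"delta_pos":[0,0,0.1],"dr":[0,0,0]},
    {"gripper":0,"delta_pos":[-0.1,0,0],"dr":[0,0.005,0]},
    {"gripper":0,"delta_pos":[-0.1,0,0],"dr":[0,0.005,0]},
    {"gripper":0,"delta_pos":[-0.2,0,0],"dr":[0,0.01,0]},
    {"gripper":0,"delta_pos":[-0.2,0,0],"dr":[0,0.01,0]},
  ],
)

```text
t: 15.7
ee_pos: [670.1, -24.3, 41.6]
orientation: [1.168, 1.272, -1.133]
ft_force: [-0.3, -0.2, -2.0]
width: 13.8
```

>>> apply_moves(
  increments=[
    {"gripper":0,"delta_pos":[-0.3,0,0],"dr":[0,0.01,0]},
    {"gripper":0,"delta_pos":[-0.4,0,0],"dr":[0,0.01,0]},
    {"gripper":0,"delta_pos":[-0.4,0,0],"dr":[0,0.01,0]},
    {"gripper":0,"delta_pos":[-0.4,0,0],"dr":[0,0.01,0]},
    {"gripper":0,"delta_pos":[-0.4,0,0],"dr":[0,0.01,0]},
  ],
)

```text
t: 16.12
ee_pos: [670.6, -25.6, 61.2]
orientation: [1.204, 1.309, -1.11]
ft_force: [-0.1, 0.0, -2.2]
width: 13.7
```

```bash
python3 - <<'E'
from h import *
o,M=st(); print(o['moment']); e=shot('wrist','w9'); save(cv2.resize(e['img'],(800,600)),'w9')
W=cloud(e);m=(e['range_z']>0)&(W[...,2]>40)&(W[...,2]<100)&(abs(W[...,0]-668)<18)&(W[...,1]>-40)&(W[...,1]<140)
P=W[m]
for y in range(-30,140,8):
    s=P[(P[:,1]>y)&(P[:,1]<y+8)]
    if len(s): print(y,len(s),np.round(np.median(s,0),1),s[:,2].max().round(1))
E
```

```text
t 16.1167 pos [670.6 -25.6  61.2] F [-0.08  0.02 -2.16] w 13.699959042049121
[[-0.007  0.996  0.084]
 [ 0.081  0.084 -0.993]
 [-0.997  0.    -0.081]]
[-0.25355073 -0.12410755 -0.02065255]
-30 647 [672.3 -25.8  83.9] 100.0
-22 2372 [666.5 -16.6  84.7] 100.0
-14 849 [673.6 -11.6  84.7] 86.8
-6 866 [669.6  -1.2  84.2] 87.5
2 542 [668.2   6.   81.7] 84.4
10 535 [667.8  13.9  82.5] 85.3
18 523 [667.3  22.   83.3] 85.8
26 530 [667.1  30.1  83.9] 86.8
34 554 [666.5  38.1  84.5] 87.1
42 658 [665.7  46.7  85.6] 92.9
50 1651 [665.3  54.8  94.4] 100.0
58 1736 [671.5  61.8  97.7] 100.0
66 1456 [673.2  69.8  97.7] 100.0
74 1222 [674.2  77.7  97.7] 100.0
82 86 [681.1  82.8  91.4] 97.0
```

View pics/w9.png

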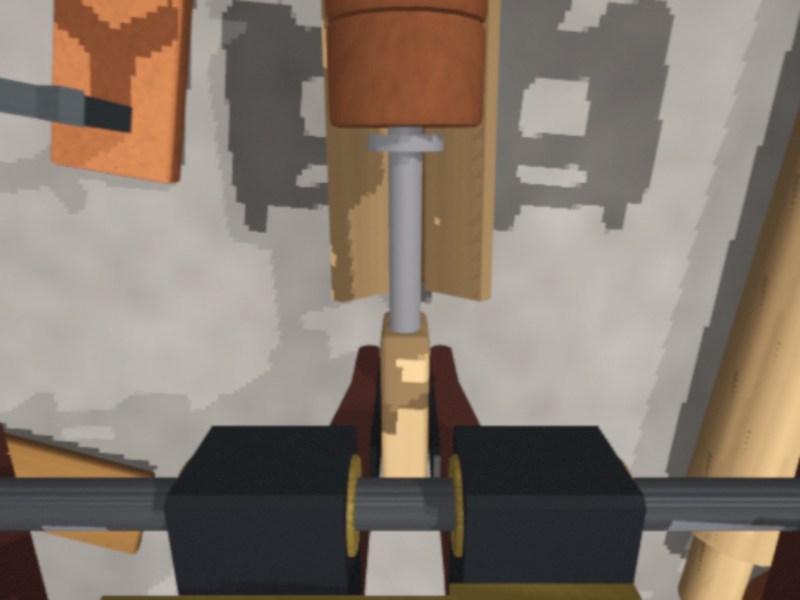

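Wrist view: the stack hangs on the rod with a small gap of about 5 mm between collar (405,140) and bead1 (405,120). The handle has not slipped in the grip.

>>> apply_moves(
  increments=[
    {"gripper":0,"delta_pos":[-0.6,0,0],"dr":[0,0.02,0]},
    {"gripper":0,"delta_pos":[-0.8,0,0],"dr":[0,0.02,0]},
    {"gripper":0,"delta_pos":[-1,0,0],"dr":[0,0.02,0]},
    {"gripper":0,"delta_pos":[-1,0,0],"dr":[0,0.02,0]},
    {"gripper":0,"delta_pos":[-1,0,0],"dr":[0,0.02,0]},
  ],
)

```text
t: 16.58
ee_pos: [671.3, -31.3, 105.7]
orientation: [1.274, 1.385, -1.06]
ft_force: [-0.3, -1.0, -1.7]
width: 13.7
```

>>> apply_moves(
  increments=[
    {"gripper":0,"delta_pos":[-1,0,0],"dr":[0,0.02,0]},
    {"gripper":0,"delta_pos":[-0.8,0,0],"dr":[0,0,0]},
    {"gripper":0,"delta_pos":[-0.5,0,0],"dr":[0,0,0]},
    {"gripper":0,"delta_pos":[0,0,0],"dr":[0,0,0]},
    {"gripper":0,"delta_pos":[0,0,0],"dr":[0,0,0]},
  ],
)

```text
t: 17.0
ee_pos: [671.4, -35.3, 127.1]
orientation: [1.286, 1.399, -1.051]
ft_force: [0.0, 0.1, -2.2]
width: 14.0
```

```bash
python3 - <<'E'
from h import *
o,M=st(); e=shot('wrist','w10'); save(cv2.resize(e['img'],(800,600))[:300,200:600],'w10')
# rod profile & collar/bead in rod frame
W=cloud(e); f=-M[:,2]; L=(W-np.array(o['ee_pos']))
s=L@f; h=L@(-M[:,0]); y=L@M[:,1]
ok=(e['range_z']>0)&(abs(y)<3)
for a in range(20,150,6):
    k=ok&(s>a)&(s<a+6)&(h<60)&(h>0)
    if k.sum(): print(a,k.sum(),np.round([np.median(h[k]),h[k].max()],1))
d=W
plan([544.4,-9.1,120],Rt(85.2,0.2*57.3),15,g=0)
E
```

```text
t 17.0 pos [671.4 -35.3 127.1] F [ 0.04  0.13 -2.22] w 14.011625738479916
[[-0.016  0.996  0.082]
 [ 0.198  0.084 -0.977]
 [-0.98   0.    -0.198]]
20 217 [22.5 23.9]
26 261 [18.8 23.4]
32 211 [18.5 20.2]
38 216 [18.5 20.7]
44 218 [18.4 20.3]
50 232 [18.4 20.8]
56 232 [18.4 20.9]
62 254 [18.3 20.1]
68 258 [18.3 20.1]
74 278 [23.1 26.1]
80 331 [31.2 33.7]
86 378 [32.2 33.7]
92 399 [32.2 34.2]
98 419 [32.1 34.1]
104 315 [31.6 34.1]
{"gripper":0,"delta_pos":[0.09, -0.83, -0.23],"dr":[0.011, 0.0, 0.002]},{"gripper":0,"delta_pos":[0.09, -0.83, -0.22],"dr":[0.011, 0.0, 0.002]},{"gripper":0,"delta_pos":[0.09, -0.83, -0.21],"dr":[0.011, 0.0, 0.002]},{"gripper":0,"delta_pos":[0.09, -0.83, -0.2],"dr":[0.011, 0.0, 0.002]},{"gripper":0,"delta_pos":[0.09, -0.84, -0.19],"dr":[0.011, 0.0, 0.002]},
{"gripper":0,"delta_pos":[0.08, -0.84, -0.19],"dr":[0.011, 0.0, 0.002]},{"gripper":0,"delta_pos":[0.08, -0.84, -0.18],"dr":[0.011, 0.0, 0.002]},{"gripper":0,"delta_pos":[0.08, -0.84, -0.17],"dr":[0.011, 0.0, 0.002]},{"gripper":0,"delta_pos":[0.08, -0.85, -0.16],"dr":[0.011, 0.0, 0.002]},{"gripper":0,"delta_pos":[0.08, -0.85, -0.15],"dr":[0.011, 0.0, 0.002]},
{"gripper":0,"delta_pos":[0.07, -0.85, -0.14],"dr":[0.011, 0.0, 0.002]},{"gripper":0,"delta_pos":[0.07, -0.85, -0.12],"dr":[0.011, 0.0, 0.002]},{"gripper":0,"delta_pos":[0.07, -0.85, -0.12],"dr":[0.011, 0.0, 0.002]},{"gripper":0,"delta_pos":[0.07, -0.85, -0.11],"dr":[0.011, 0.0, 0.002]},{"gripper":0,"delta_pos":[0.08, -0.85, -0.09],"dr":[0.011, 0.0, 0.002]},
end [544.4  -9.1 120. ] [[0.013, 0.997, -0.082], [0.198, -0.083, -0.977], [-0.98, -0.004, -0.198]]
```

>>> apply_moves(
  increments=[
    {"gripper":0,"delta_pos":[0.05,-0.5,-0.2],"dr":[0.011,0,0.002]},
    {"gripper":0,"delta_pos":[0.05,-0.8,-0.2],"dr":[0.011,0,0.002]},
    {"gripper":0,"delta_pos":[0.05,-0.9,-0.2],"dr":[0.011,0,0.002]},
    {"gripper":0,"delta_pos":[0.05,-0.9,-0.2],"dr":[0.011,0,0.002]},
    {"gripper":0,"delta_pos":[0.05,-0.9,-0.2],"dr":[0.011,0,0.002]},
  ],
)

```text
t: 17.47
ee_pos: [629.3, -27.1, 126.2]
orientation: [1.332, 1.371, -1.091]
ft_force: [-0.3, 0.2, -1.9]
width: 13.8
```

>>> apply_moves(
  increments=[
    {"gripper":0,"delta_pos":[0.05,-0.9,-0.2],"dr":[0.011,0,0.002]},
    {"gripper":0,"delta_pos":[0.05,-0.9,-0.2],"dr":[0.011,0,0.002]},
    {"gripper":0,"delta_pos":[0.05,-0.9,-0.2],"dr":[0.011,0,0.002]},
    {"gripper":0,"delta_pos":[0.05,-0.9,-0.15],"dr":[0.011,0,0.002]},
    {"gripper":0,"delta_pos":[0.05,-0.9,-0.15],"dr":[0.011,0,0.002]},
  ],
)

```text
t: 17.88
ee_pos: [584.8, -18.2, 125.9]
orientation: [1.378, 1.341, -1.129]
ft_force: [0.1, 1.0, -1.0]
width: 14.3
```

>>> apply_moves(
  increments=[
    {"gripper":0,"delta_pos":[0.05,-0.9,-0.15],"dr":[0.011,0,0.002]},
    {"gripper":0,"delta_pos":[0.05,-0.9,-0.15],"dr":[0.011,0,0.002]},
    {"gripper":0,"delta_pos":[0.05,-0.9,-0.1],"dr":[0.011,0,0.002]},
    {"gripper":0,"delta_pos":[0.05,-0.9,-0.1],"dr":[0.011,0,0.002]},
    {"gripper":0,"delta_pos":[0.05,-0.6,-0.1],"dr":[0.011,0,0.002]},
  ],
)

```text
t: 18.3
ee_pos: [542.8, -9.7, 124.6]
orientation: [1.422, 1.311, -1.167]
ft_force: [0.8, -0.0, -2.4]
width: 13.7
```

>>> apply_moves(
  increments=[
    {"gripper":0,"delta_pos":[0,0,0],"dr":[0,-0.03,0]},
    {"gripper":0,"delta_pos":[0,0,0],"dr":[0,-0.03,0]},
    {"gripper":0,"delta_pos":[0,0,0],"dr":[0,-0.03,0]},
    {"gripper":0,"delta_pos":[0,0,0],"dr":[0,-0.03,0]},
    {"gripper":0,"delta_pos":[0,0,0],"dr":[0,0,0]},
  ],
)

```text
t: 18.72
ee_pos: [544.0, -9.3, 124.8]
orientation: [1.329, 1.227, -1.232]
ft_force: [0.6, -0.4, -1.4]
width: 13.2
```

```bash
cat >> h.py <<'E'
def relrod(o,M,e):
    W=cloud(e); f=-M[:,2]; L=(W-np.array(o['ee_pos'])); s=L@f; h=L@(-M[:,0]); y=L@M[:,1]
    ok=(e['range_z']>0)&(abs(y)<3)
    for a in range(50,150,4):
        k=ok&(s>a)&(s<a+4)&(h<60)&(h>0)
        if k.sum(): print(a,np.round(np.median(h[k]),1),end='; ')
    print()
E
python3 - <<'E'
from h import *
o,M=st(); e=shot('wrist','w11'); t=shot('top','t11'); relrod(o,M,e)
A=cv2.resize(t['img'][140:205,190:300],None,fx=7,fy=7,interpolation=cv2.INTER_CUBIC); save(A,'c11')
E
```

```text
t 18.7167 pos [544.   -9.3 124.8] F [ 0.58 -0.4  -1.4 ] w 13.215872844884748
[[ 0.004  0.997 -0.083]
 [ 0.079 -0.083 -0.993]
 [-0.997 -0.003 -0.079]]
50 18.6; 54 18.4; 58 18.5; 62 18.4; 66 18.4; 70 18.4; 74 18.9; 78 23.9; 82 32.0; 86 32.2; 90 32.3; 94 32.3; 98 32.2; 102 32.2; 106 31.6;
```

View pics/c11.png

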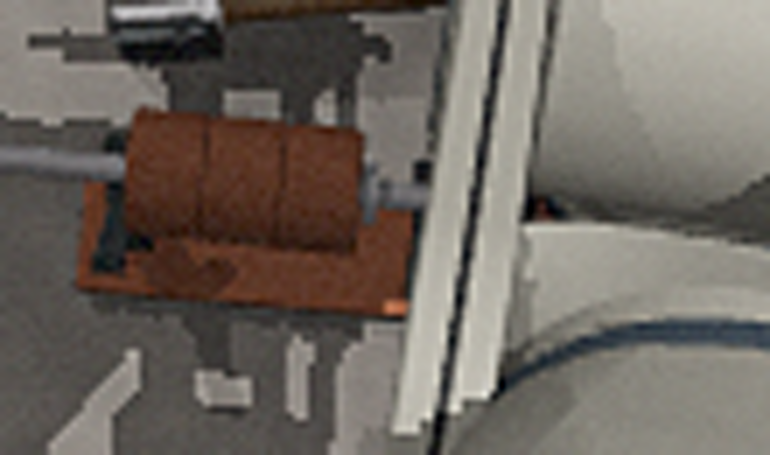

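The beads are packed against the collar at (368,190), over the terracotta rack between its uprights. I lower to just above the notches and measure the rod against each notch numerically.

>>> apply_moves(
  increments=[
    {"gripper":0,"delta_pos":[0.8,0,0],"dr":[0,-0.015,0]},
    {"gripper":0,"delta_pos":[1,0,0],"dr":[0,-0.015,0]},
    {"gripper":0,"delta_pos":[1,0,0],"dr":[0,-0.015,0]},
    {"gripper":0,"delta_pos":[1,0,0],"dr":[0,-0.015,0]},
    {"gripper":0,"delta_pos":[0.8,0,0],"dr":[0,-0.018,0]},
  ],
)

```text
t: 19.23
ee_pos: [543.4, -7.7, 76.9]
orientation: [1.269, 1.173, -1.274]
ft_force: [-0.7, 1.2, -2.0]
width: 13.7
```

>>> apply_moves(
  increments=[
    {"gripper":0,"delta_pos":[0.5,0,0],"dr":[0,0,0]},
    {"gripper":0,"delta_pos":[0,0,0],"dr":[0,0,0]},
    {"gripper":0,"delta_pos":[0,0,0],"dr":[0,0,0]},
    {"gripper":0,"delta_pos":[0,0,0],"dr":[0,0,0]},
    {"gripper":0,"delta_pos":[0,0,0],"dr":[0,0,0]},
  ],
)

```text
t: 19.65
ee_pos: [544.5, -7.8, 74.1]
orientation: [1.271, 1.172, -1.272]
ft_force: [-0.7, -0.2, -1.3]
width: 13.7
```

```bash
python3 - <<'E'
from h import *
o,M=st(); e=shot('wrist','w12'); t=shot('top','t12'); relrod(o,M,e)
W=cloud(e); ok=(e['range_z']>0)
Q=W[ok&(W[...,2]>45)&(W[...,2]<77)&(W[...,1]>40)&(W[...,1]<75)&(abs(W[...,0]-549)<35)]
for x in range(516,586,4):
    s=Q[(Q[:,0]>=x)&(Q[:,0]<x+4)]
    if len(s): print(x,len(s),np.round([np.median(s[:,1]),s[:,1].min(),s[:,1].max(),np.median(s[:,2]),s[:,2].max()],1))
Q=W[ok&(W[...,2]>85)&(W[...,2]<97)&(W[...,1]>25)&(W[...,1]<65)&(abs(W[...,0]-549)<8)]
print('neck', np.round(np.median(Q[(Q[:,1]<45)],0),1),np.round(np.median(Q[(Q[:,1]>=45)],0),1))
# top: far shaft & upright L
T=cloud(t); okt=t['range_z']>0
Q=T[okt&(T[...,2]>80)&(T[...,2]<100)&(T[...,1]>147)&(T[...,1]<225)&(abs(T[...,0]-558)<20)]
for y in range(147,225,10):
    s=Q[(Q[:,1]>=y)&(Q[:,1]<y+10)]
    if len(s): print('shaft',y,len(s),np.round(s.mean(0),1))
I=t['img'].astype(float); print(np.round(w2px(t,[[556,150,88],[560,200,88]]),1))
for u in range(188,206):
    k=slice(148,178); seg=I[k,u].sum(1); print(u,int(np.argmax(seg))+148,seg.astype(int).tolist()) if u%5==0 else 0
E
```

```text
t 19.65 pos [544.5  -7.8  74.1] F [-0.66 -0.24 -1.27] w 13.73313089726923
[[-0.002  0.996 -0.084]
 [ 0.002 -0.084 -0.996]
 [-1.    -0.003 -0.002]]
50 18.6; 54 18.6; 58 18.4; 62 18.6; 66 18.4; 70 18.4; 74 18.9; 78 24.0; 82 32.0; 86 32.4; 90 32.3; 94 32.3; 98 32.3; 102 32.1; 106 31.7; 
524 60 [57.1 52.7 62.6 70.4 71.9]
528 212 [57.7 52.5 62.7 73.  75.3]
532 253 [57.7 52.1 62.4 71.  74.1]
536 236 [57.1 51.8 62.  66.8 70.2]
540 217 [56.8 51.4 61.7 63.  66.7]
544 95 [57.5 51.4 61.3 60.1 62.8]
556 169 [55.3 50.2 60.2 61.3 64.9]
560 225 [55.  49.6 60.  65.1 67.9]
564 239 [54.7 49.5 59.7 69.  72.5]
568 243 [54.7 49.1 59.4 72.7 74.9]
572 154 [54.4 48.9 59.  71.4 73.6]
neck [549.6  35.3  92.5] [551.4  55.6  92.5]
shaft 147 20 [556.3 152.2  91.3]
shaft 157 15 [556.6 162.5  90.7]
shaft 167 15 [558.5 172.3  90.8]
shaft 177 16 [558.6 181.2  91.4]
shaft 187 18 [559.  191.4  91.2]
shaft 197 10 [560.6 202.3  88.9]
shaft 207 6 [561.3 210.9  89.2]
[[209.1 167.8]
 [187.8 166.1]]
190 155 [420, 415, 401, 409, 413, 410, 413, 421, 212, 243, 235, 263, 252, 239, 251, 234, 237, 349, 363, 257, 200, 248, 230, 260, 246, 244, 252, 247, 228, 247]
195 148 [428, 423, 423, 423, 418, 425, 420, 428, 226, 247, 244, 243, 232, 235, 259, 238, 236, 327, 399, 302, 203, 248, 248, 258, 256, 257, 251, 257, 240, 246]
200 149 [229, 423, 409, 393, 405, 400, 417, 211, 239, 241, 217, 247, 237, 217, 225, 241, 222, 244, 370, 335, 252, 212, 248, 238, 241, 261, 240, 254, 263, 246]
205 149 [219, 427, 404, 400, 393, 410, 423, 197, 212, 232, 213, 141, 90, 68, 100, 92, 59, 92, 348, 394, 286, 193, 138, 100, 85, 56, 78, 114, 128, 105]
```

>>> apply_moves(
  increments=[
    {"gripper":0,"delta_pos":[0.5,0,0],"dr":[0,0,0]},
    {"gripper":0,"delta_pos":[0.5,0,0],"dr":[0,0,0]},
    {"gripper":0,"delta_pos":[0.5,0,0],"dr":[0,0,0]},
    {"gripper":0,"delta_pos":[0.4,0,0],"dr":[0,0,0]},
    {"gripper":0,"delta_pos":[0.3,0,0],"dr":[0,0,0]},
  ],
)

```text
t: 20.17
ee_pos: [543.6, -7.6, 50.9]
orientation: [1.27, 1.173, -1.273]
ft_force: [-0.2, 0.5, -1.1]
width: 13.6
```

>>> apply_moves(
  increments=[
    {"gripper":0,"delta_pos":[0.2,0,0],"dr":[0,0,0]},
    {"gripper":0,"delta_pos":[0.1,0,0],"dr":[0,0,0]},
    {"gripper":0,"delta_pos":[0.1,0,0],"dr":[0,0,0]},
    {"gripper":0,"delta_pos":[0.05,0,0],"dr":[0,0,0]},
    {"gripper":0,"delta_pos":[0,0,0],"dr":[0,0,0]},
  ],
)

```text
t: 20.58
ee_pos: [544.1, -7.6, 47.3]
orientation: [1.27, 1.172, -1.272]
ft_force: [0.7, -0.1, -1.2]
width: 14.1
```

```bash
python3 - <<'E'
from h import *
o,M=st(); e=shot('wrist','w13'); relrod(o,M,e); st(); print(o['moment'])
E
```

```text
t 20.5833 pos [544.1  -7.6  47.3] F [ 0.74 -0.13 -1.19] w 14.115008694799744
[[-0.003  0.996 -0.084]
 [ 0.002 -0.084 -0.996]
 [-1.    -0.003 -0.002]]
50 18.5; 54 18.6; 58 18.6; 62 18.5; 66 18.6; 70 18.4; 74 18.8; 78 24.1; 82 32.0; 86 32.3; 90 32.2; 94 32.4; 98 32.4; 102 32.2; 106 31.7; 
t 20.6333 pos [544.1  -7.6  47.3] F [ 0.08 -0.39 -0.65] w 13.750475601145808
[[-0.003  0.996 -0.084]
 [ 0.002 -0.084 -0.996]
 [-1.    -0.003 -0.002]]
[-0.20413371  0.01264219  0.0226487 ]
```

>>> apply_moves(
  increments=[
    {"gripper":0,"delta_pos":[0.05,0,0],"dr":[0,0,0]},
    {"gripper":0,"delta_pos":[0.05,0,0],"dr":[0,0,0]},
    {"gripper":0,"delta_pos":[0,0,0],"dr":[0,0,0]},
    {"gripper":0,"delta_pos":[0,0,0],"dr":[0,0,0]},
    {"gripper":0,"delta_pos":[0,0,0],"dr":[0,0,0]},
  ],
)

```text
t: 21.05
ee_pos: [544.0, -7.6, 46.3]
orientation: [1.27, 1.172, -1.272]
ft_force: [-0.4, -0.2, -1.8]
width: 13.8
```

>>> apply_moves(
  increments=[
    {"gripper":0,"delta_pos":[0.05,0,0],"dr":[0,0,0]},
    {"gripper":0,"delta_pos":[0.05,0,0],"dr":[0,0,0]},
    {"gripper":0,"delta_pos":[0,0,0],"dr":[0,0,0]},
    {"gripper":0,"delta_pos":[0,0,0],"dr":[0,0,0]},
    {"gripper":0,"delta_pos":[0,0,0],"dr":[0,0,0]},
  ],
)

```text
t: 21.47
ee_pos: [544.1, -7.6, 45.4]
orientation: [1.271, 1.172, -1.272]
ft_force: [-0.8, -0.2, 1.5]
width: 14.0
```

```bash
python3 - <<'E'
from h import *
o,M=st(); print(o['moment'])
E
```

```text
t 21.4667 pos [544.1  -7.6  45.4] F [-0.83 -0.2   1.49] w 13.985141317836451
[[-0.003  0.996 -0.084]
 [ 0.002 -0.084 -0.996]
 [-1.    -0.003 -0.002]]
[0.02532549 0.04463718 0.06170154]
```

The rod is seated: moment is about 0 and Fz has turned positive. Releasing and retreating upward.

>>> apply_moves(
  increments=[
    {"gripper":20,"delta_pos":[0,0,0],"dr":[0,0,0]},
    {"gripper":30,"delta_pos":[0,0,0],"dr":[0,0,0]},
    {"gripper":40,"delta_pos":[0,0,0],"dr":[0,0,0]},
    {"gripper":50,"delta_pos":[0,0,0],"dr":[0,0,0]},
    {"gripper":60,"delta_pos":[0,0,0],"dr":[0,0,0]},
  ],
)

```text
t: 21.88
ee_pos: [544.0, -7.6, 45.2]
orientation: [1.27, 1.172, -1.272]
ft_force: [-0.6, 0.3, -0.6]
width: 41.1
```

>>> apply_moves(
  increments=[
    {"gripper":60,"delta_pos":[-0.5,0,0],"dr":[0,0,0]},
    {"gripper":60,"delta_pos":[-1,0,0],"dr":[0,0,0]},
    {"gripper":60,"delta_pos":[-1.5,0,0],"dr":[0,0,0]},
    {"gripper":60,"delta_pos":[-2,0,0],"dr":[0,0,0]},
    {"gripper":60,"delta_pos":[-2,0,0],"dr":[0,0,0]},
  ],
)

```text
t: 22.3
ee_pos: [544.1, -7.7, 116.6]
orientation: [1.27, 1.173, -1.272]
ft_force: [0.6, 0.3, 0.0]
width: 52.5
```

>>> apply_moves(
  increments=[
    {"gripper":60,"delta_pos":[-2,0,1],"dr":[0,0,0]},
    {"gripper":60,"delta_pos":[-2,0,2],"dr":[0,0,0]},
    {"gripper":60,"delta_pos":[-2,0,3],"dr":[0,0,0]},
    {"gripper":60,"delta_pos":[-1,0,3],"dr":[0,0,0]},
    {"gripper":60,"delta_pos":[0,0,2],"dr":[0,0,0]},
  ],
)

```text
t: 22.72
ee_pos: [536.7, -119.8, 188.9]
orientation: [1.272, 1.167, -1.269]
ft_force: [0.5, 0.5, -0.5]
width: 52.7
```

>>> apply_moves(
  increments=[
    {"gripper":60,"delta_pos":[0,0,0],"dr":[0,0,0]},
    {"gripper":60,"delta_pos":[0,0,0],"dr":[0,0,0]},
    {"gripper":60,"delta_pos":[0,0,0],"dr":[0,0,0]},
    {"gripper":60,"delta_pos":[0,0,0],"dr":[0,0,0]},
    {"gripper":60,"delta_pos":[0,0,0],"dr":[0,0,0]},
  ],
)

```text
t: 23.13
ee_pos: [535.1, -116.4, 184.8]
orientation: [1.269, 1.174, -1.272]
ft_force: [0.5, -0.1, -1.2]
width: 52.4
```

```bash
python3 - <<'E'
from h import *
st(); w=shot('wrist','w14'); s=shot('side','s14'); t=shot('top','t14')
A=cv2.resize(t['img'][145:200,185:300],None,fx=6,fy=6,interpolation=cv2.INTER_CUBIC)
p=w2px(s,[[553,107,50]])[0].astype(int)
B=cv2.resize(s['img'][p[1]-40:p[1]+35,p[0]-40:p[0]+40],None,fx=3.4,fy=3.4,interpolation=cv2.INTER_CUBIC)
C=cv2.resize(w['img'],(340,255)); r=np.hstack([B,C]); r=np.pad(r,((0,0),(0,A.shape[1]-r.shape[1]),(0,0)))
save(np.vstack([A,r]),'c14')
W=cloud(t);ok=t['range_z']>0
for n,y0,y1,z0,z1 in [('shaft',147,215,55,75),('beads',70,150,72,90),('handle',-60,10,58,75)]:
    Q=W[ok&(W[...,2]>z0)&(W[...,2]<z1)&(W[...,1]>y0)&(W[...,1]<y1)&(abs(W[...,0]-552)<25)]
    if len(Q): print(n,len(Q),Q.mean(0).round(1),Q.min(0).round(1),Q.max(0).round(1))
E
```

```text
t 23.1333 pos [ 535.1 -116.4  184.8] F [ 0.48 -0.07 -1.22] w 52.44698624455045
[[-0.004  0.997 -0.082]
 [ 0.002 -0.082 -0.997]
 [-1.    -0.004 -0.002]]
shaft 162 [557.  170.5  63.5] [534.1 147.9  56. ] [576.9 212.2  74. ]
beads 313 [552.2 108.9  75.5] [534.1  74.   72. ] [567.5 145.5  80.9]
handle 102 [541.7 -11.   66.2] [534.7 -30.5  59.1] [550.    8.   71.5]
```

View pics/c14.png

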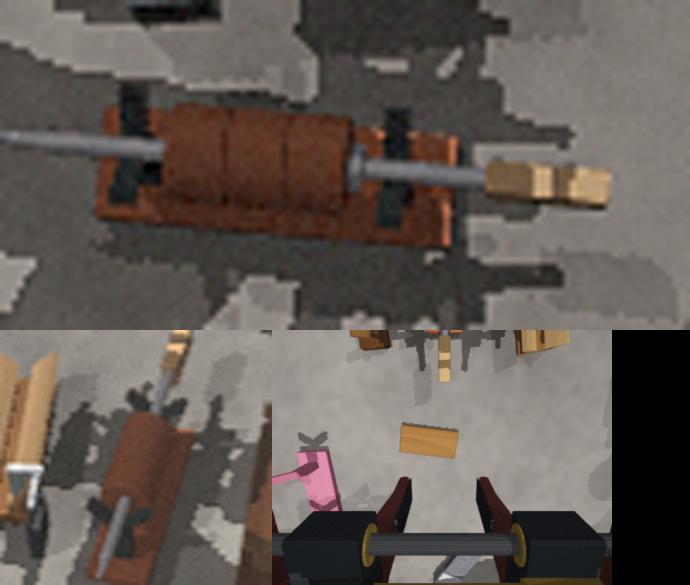

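The rod hangs in both notches: near upright at (397,165), far upright at (130,145). The three beads are packed between the uprights, and the gripper is well clear.

```bash
python3 -c "
from workcell import ctrl
print(ctrl.close_job())"
```

```text
the job is handed in; nothing more can be done
None
```

The job is done and handed in at about 23 s; no verdict was reported. I gripped the rod by its handle, threaded it through the three beads, and pushed until the spring stop read 9 to 10 N, held for about 0.8 s. The packed stack then came off the trough tip-up, and I hung the rod in the terracotta rack and let go.

**Last checks:** the rod lies in both notches. The beads are packed against the collar, with the stack centred at y ≈ 109 mm, the same as the rack's middle. The gripper is open and clear of everything. I saw no sign that a bystander or look-alike rack was touched, but I did not measure their positions afterwards.

**Disagreements:** none of the checks failed. The top camera read x about 2 mm lower than the robot frame; I corrected for it, and the wrist depth readings confirmed the near notch. The force reading was noisy by about ±1 N.

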